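Load a cuvette strip into the spring magazine and close its rail

ROBOT

A 6-joint arm with a two-finger parallel gripper is mounted at the origin on the work surface. World frame = base frame: x ahead of the robot, y to its left, z up, the work surface at z = 0. Lengths are in m, angles in degrees, forces in N, time in s.
With the tool pointing down it reaches from about 0.35 to 0.925 m from the base axis. Payload 6.4 kg.
Tool frame: the origin (TCP) lies between the finger pads; the fingertips stand 14 mm ahead of it and the grasp point (between the pads) lies 5 mm behind it (robot.nose_length is the distance from the TCP to the fingertips, in m); y points along the fingers, x is the direction in which the jaws open and shut, and the axes are right-handed (so a half turn about y gives the same grasp; the last joint's range is limited). The gripper opens to 94 mm and grips with 3 to 60 N. Pads are 16 mm wide; open, the fingers measure 119 mm over their backs; the gripper's body (75 mm by 177 mm) begins 78 mm behind the grasp point.
Start: joints at [-86.179, 14.043, 89.255, -0, 76.702, -9.975], TCP at [0.155, -0.631, 0.219] pointing down, gripper open.
Joint ranges: [-179.41, 179.41], [-58.25, 129.5], [7.25, 145.43], [-54.29, 234.29], [11.92, 165.04], [-157.13, 157.13]. Speed limits (degrees/s): [147.25, 147.25, 180, 180, 180, 180].

INTERFACE

Orientations are given as a 3x3 rotation matrix whose columns are the frame's x, y, z axes.
In Python, from cell import robot gives the robot as it stands.
- The arm moves only by the tool send_rows, never from a script. Its argument "moves" is a list that holds one entry, the list of rows, each a list of 7 numbers: the turn, a rotation vector about the tool's x, y, z in rad, then the shift along the tool's x, y, z in mm, then the closure, from -1 (fully open) to 1 (shut). In form: [[[rx, ry, rz, tx, ty, tz, grip], ...]]. A call has 1 to 20 rows; each row shifts and turns the pose as measured when the row begins, along the tool's axes as they then stand; what a row does not reach is not made up. A row lasts 1/12 s, in which the tool goes at most 41.7 mm and 7.16 degrees, less where a joint would pass 70% of its speed; a pose out of reach is approached as far as the arm can. A call with a gripper value outside its range is refused whole. The fingers move at their own pace and stop on an object; "grip_force" is the grip in N (left out, the last holds). Time passes only in rows, so rows that do not move let the fingers close. It gives the time, the measured TCP pose, the force and the opening at its end, in the units of the state.
- robot.get_obs(): the state, without advancing time (a new reading comes with each control period).
- robot.snapshot(name): name is "scene" or "top" or "wrist"; returns a dict with "image" (480x640x3 uint8, red, green, blue), "fx", "fy", "cx", "cy" (pixels), "cam_to_world" (4x4, takes a point from camera to world coordinates); the wrist camera has in their place "mount" (4x4, takes a point from camera to tool coordinates, whose origin is the TCP and whose axes are the tool frame's). Camera axes: x right, y up, looking along -z (the intrinsics and any distortion apply to the point x, -y, -z); pixel columns grow to the right and rows downward; lengths in m; the calibration is good to about 2 mm. A picture is of the moment at which its call begins: read the wrist's pose just before it. There is no depth.
- robot.hand_in(): hands the job in, once; it reports no verdict.
The state is a dict: "clock": time; "joint_pos": joint angles; "joint_vel": joint speeds; "effort": joint torques, N m; "eef_pos": TCP position; "tool_rot": TCP orientation; "force": force on the tool from outside, world axes, zero at the start; "ft_torque": the same for the moment, N m; "finger_gap": finger opening in m.
Only numpy, scipy, OpenCV 4.12 (cv2) and the standard library are available. Lean on these libraries where they do the work, as an engineer would, in place of code of your own. Each camera call takes 0.05 s, during which the arm holds its last target.

TASK

Load the fresh cuvette strip (orange end cap, blue wells) into the loader's channel, orange end towards the orange spring follower: push the follower back gently, never ramming it against its stop or pressing the strip hard on the loader, and lower the tail behind the blue lip so that the strip lies flat on the channel floor, held by the spring. Let go of it, and only then slide the metal rail by its green fin over the strip until it is fully closed. Leave the used strip and the other lab ware where they are.

Things in the scene. Friction and masses are not known exactly. Their poses are not given: they have to be found in the camera images.
- strip: Fresh cuvette strip: rigid bar 110 (x) x 18 (y) x 40 (z) mm, 40 to 85 g, standing on the bench; white, eight blue wells, orange cap on its nose end (+x). Origin: centre of the underside; z up. Grip its plain sides across y; to clear the channel walls when seated keep the fingertips 17 mm or more above its underside.
- strip_nose (a point): Centre of the strip's orange nose face, 55 mm along +x from the strip's origin and 20 mm above its underside.
- loader: Loader's grey base plate, fixed on the bench, 8 mm thick, x -89 to +163, y -50 to +50 mm. Origin at bench height; x runs along the channel from tail lip to follower, z up. The magazine (black floor, white walls, lip, follower, rail) is clamped on it up to 12 mm either way along x from its nominal place, which no reading shows: find it by feel or sight. Across (y) it is exact.
- seat (a point): On the loader at x = 0, y = 0, z = 12 mm: channel floor, where the seated strip's origin nominally comes. The channel is 20.5 mm wide between white walls from x = -63 to +67 mm (nominal), 14.4 mm high above the floor; above 9 mm they flare outward to a mouth 25.8 mm wide. Seated, the strip's nose points to loader +x.
- lip (a point): On the loader at x = -55, y = 0, z = 19 mm: nominal top inner edge of the blue tail lip, 7 mm above the channel floor, 8 mm thick (x -63 to -55). It is open behind, so the strip may overhang it while raised. From the lip to the resting follower is 100 mm, 10 mm less than the strip.
- follower_rest (a point): On the loader at x = +45, y = 0, z = 30 mm: nominal resting place of the orange follower's front face (18 mm wide, from 2 to 36 mm above the floor). Beyond it stands a white spring housing, x +67 to +145 mm, 37 mm wide, with rail guides up to z = 65 mm.
- follower (a joint): Travel of the follower in m: 0 at rest, growing as it is pushed to loader +x. Spring: 4 N at first touch, then 250 N/m more (6.5 N at 10 mm). With the strip seated it reads 0.010. Hard stop at 0.0145: push over 10 mm but under 14.5 mm past first touch to get the tail past the lip, then lower.
- rail (a joint): Opening of the dark steel rail in m: 0 closed, 0.086 to 0.095 at the start. Slides along loader x with 3 N friction, stays where left, closes to -x against a stop at 0. 26 mm wide, underside z = 55, top z = 60 mm (loader frame), 3 mm over a seated strip; a badly seated strip blocks it. Nominal front edge at loader x = -22 mm + opening.
- fin (a point): Fixed on the loader at x = 5, y = 0, z = 76 mm: nominal centre of the rail's green fin when CLOSED. At opening q the fin's centre is q further along loader +x (magazine shift up to 12 mm besides). Fin: 30 (x) x 12 (y) x 32 (z) mm, z = 60 to 92 mm; grip across y from above or push it.
- used_strip: Used strip, same size as the fresh one, grey end cap and yellow wells; leave it alone. Origin: centre of the underside.
- spray_bottle: White spray bottle, 76 mm diameter, 215 mm tall; leave alone. Origin: centre of the underside.
- reagent_jar: Amber jar, 56 mm diameter, 75 mm tall; leave alone. Origin: centre of the underside.
- buffer_bottle: Clear bottle with a blue cap, 60 mm diameter, 130 mm tall; leave alone. Origin: centre of the underside.
- dish: Clear shallow dish, 90 mm diameter, 14 mm tall; leave alone. Origin: centre of the underside.
- tip_box: Blue tip box 85 x 120 x 60 mm; leave alone. Origin: centre of the underside.
- cap_vial: Orange vial, 26 mm diameter, 45 mm tall; leave alone. Origin: centre of the underside.
Mind the look-alikes: they are no part of the job. What is shaped like the strip but pink or red is not meant.

How it is judged (in metres and radians):
On the way, in this order (a step that is already met when the one before it is completed fails the run):
1. the strip is seated flat in the channel between lip and follower and let go, while the rail is still open (value of joint follower between 0.0075 and 0.0125 m and z of strip in the frame of loader below 0.015 m and x of strip_nose in the frame of loader above 0.04 m and contact force between the fingers and strip below 0.3 N and value of joint rail above 0.07 m), for 0.2 s.
2. the rail is fully closed (value of joint rail below 0.004 m), for 0.2 s.
At the end, for the whole second after the job is handed in: The strip lies flat on the channel floor (within 3 mm in height and across, 0.05 rad), orange end to the follower, tail behind the lip, the follower held back 7.5 to 12.5 mm by it; the rail is closed to within 4 mm; the strip is at rest (value of joint rail below 0.004 m and value of joint follower between 0.0075 and 0.0125 m and z of strip in the frame of loader between 0.009 and 0.015 m and y of strip in the frame of loader between -0.003 and 0.003 m and x of strip_nose in the frame of loader above 0.04 m and angle between strip's own z axis and vertical below 0.05 rad and angle between the x axis of strip and the x axis of loader, either way round below 0.05 rad and linear speed of strip below 0.01 m/s); the robot touches nothing.
It fails at once if the strip is pressed on the loader (follower, lip, walls or floor) with more than 20 N (contact force between strip and loader above 20 N).
It fails at once if the used strip or other lab ware is moved by more than 20 mm (distance of any of used_strip, spray_bottle, reagent_jar, buffer_bottle, dish, tip_box, cap_vial from where it was at the start of the episode above 0.02 m).
It also fails if it takes over 58 s, if anything falls off the work surface, if the arm or the gripper's body presses on something with over 40 N, if the wrist force passes 120 N, or if a joint passes its speed limit or range.

## Working session

There is one attempt and no reset: what is moved stays moved. The work goes in short steps, Python scripts to look and compute and a tool call to move; the robot and the scene stay as the last step left them, time stands still between calls to the robot, and variables do not carry over. Pictures are saved under pics/ and viewed, and the job is handed in when it is done.

Besides the shell and the picture viewer there is one more tool, called after ">>>" in YAML: its name, and indented under it one key for each argument. send_rows: Moves the arm, as the interface text tells. Its arguments: {"type":"object","properties":{"moves":{"type":"array"},"grip_force":{"type":"number"}},"required":["moves"]}

```bash
mkdir -p pics; ls
python3 - <<'E'
from cell import robot
import cv2
o=robot.get_obs();print(o)
for n in("scene","top","wrist"):
    s=robot.snapshot(n);cv2.imwrite(f"pics/{n}0.png",s["image"][:,:,::-1]);print(n,{k:v for k,v in s.items() if k!="image"})
E
```

```text
pics
{'clock': 0.0, 'joint_pos': array([-8.61790787e+01,  1.40817183e+01,  8.93235265e+01,  1.36264559e-03,
        7.67000654e+01, -9.97650348e+00]), 'joint_vel': array([-0.01813252,  0.00123559,  0.03752439, -0.01687341,  0.03310111,
        0.03192198]), 'effort': array([ 7.01128956e-04, -4.15837061e+01, -3.14602017e+01,  6.85206964e-02,
        3.31914844e-02, -1.32163514e-04]), 'eef_pos': array([ 0.15497807, -0.63068034,  0.21838512]), 'tool_rot': array([[ 2.38484385e-01, -9.93883590e-05,  9.71146327e-01],
       [-9.71144652e-01,  1.83546596e-03,  2.38484162e-01],
       [-1.80620857e-03, -9.99998311e-01,  3.41209497e-04]]), 'force': array([-0.07830395, -0.62690319,  0.28502094]), 'ft_torque': array([-0.01305875,  0.02145462,  0.01716123]), 'finger_gap': 0.0940719603048736}
scene {'fx': 455.9245777646401, 'fy': 455.9245777646401, 'cx': 323.4248387525745, 'cy': 242.35678568029064, 'cam_to_world': array([[ 0.77694357, -0.40230881,  0.48425852,  1.01166006],
       [ 0.62949125,  0.48423677, -0.60766398, -0.60211133],
       [ 0.00997279,  0.77695712,  0.62947452,  0.7230009 ],
  
[... 188 characters left out ...]
([[ 0.00945148,  0.98213715, -0.18792894,  0.21011705],
       [-0.9999376 ,  0.01040228,  0.00407375,  0.02740476],
       [ 0.00595587,  0.18787871,  0.98217418,  1.63866022],
       [ 0.        ,  0.        ,  0.        ,  1.        ]])}
wrist {'fx': 390.67607981984946, 'fy': 390.67607981984946, 'cx': 319.2676426417669, 'cy': 235.7844728418276, 'mount': array([[ 9.99999200e-01,  1.08098791e-03,  6.56493316e-04,
        -1.51379941e-05],
       [ 3.36525503e-04,  2.72937512e-01, -9.62031705e-01,
        -1.65319824e-01],
       [-1.21912629e-03,  9.62031156e-01,  2.72936930e-01,
         7.91853587e-02],
       [ 0.00000000e+00,  0.00000000e+00,  0.00000000e+00,
         1.00000000e+00]])}
```

View pics/scene0.png

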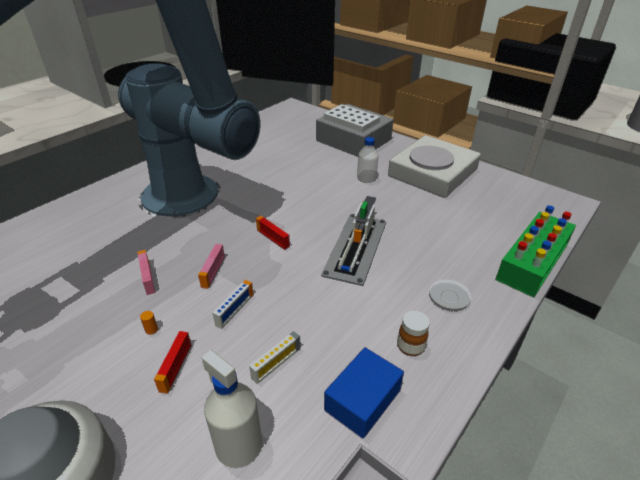

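View pics/top0.png

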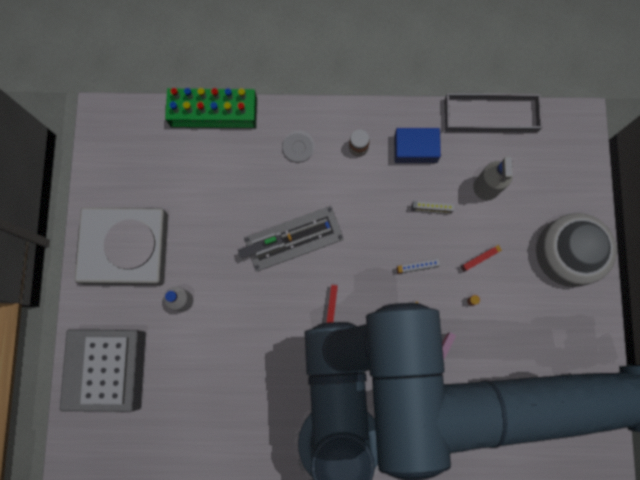

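View pics/wrist0.png

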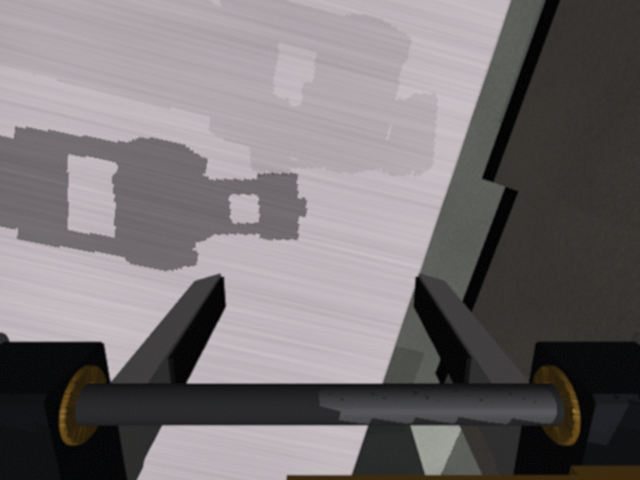

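Run:
```python
import cv2
a=cv2.imread("pics/top0.png")
cv2.imwrite("pics/top_s.png",cv2.resize(a[245:285,380:460],None,fx=10,fy=10,interpolation=cv2.INTER_CUBIC))
cv2.imwrite("pics/top_l.png",cv2.resize(a[200:275,232:350],None,fx=6.7,fy=6.7,interpolation=cv2.INTER_CUBIC))
a=cv2.imread("pics/scene0.png")
cv2.imwrite("pics/sc_l.png",cv2.resize(a[190:290,310:400],None,fx=6,fy=6,interpolation=cv2.INTER_CUBIC))
```

```text
(no output)
```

View pics/top_s.png

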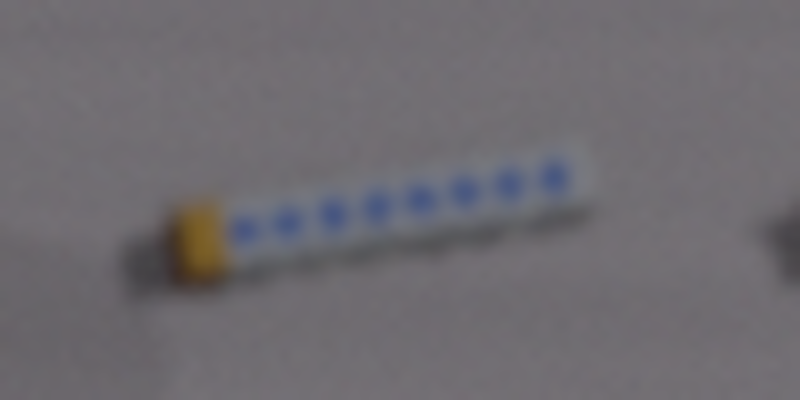

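View pics/top_l.png

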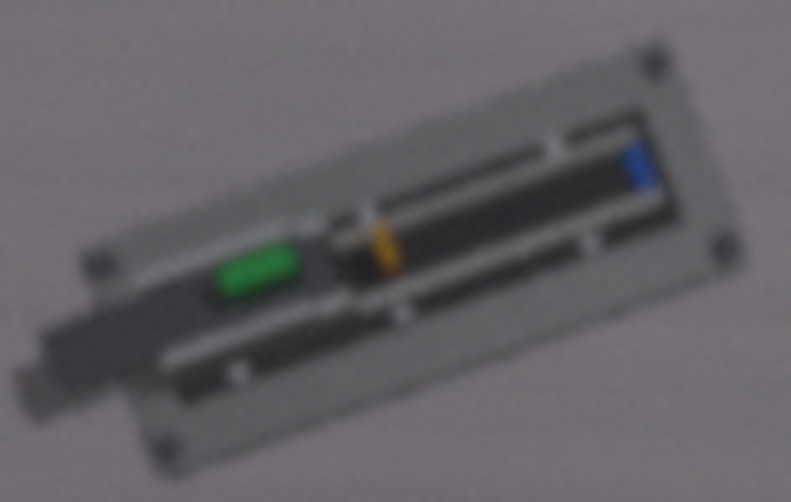

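View pics/sc_l.png

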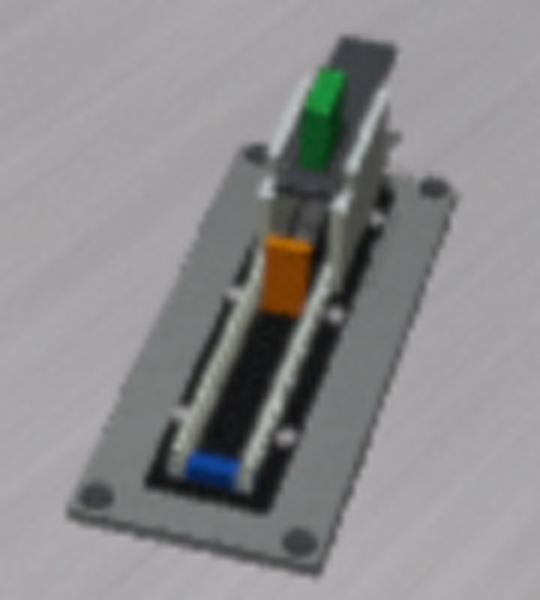

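```bash
cat > h.py <<'E'
import numpy as np
C={'scene':(455.9245777646401,323.4248387525745,242.35678568029064,np.array([[ 0.77694357, -0.40230881,  0.48425852,  1.01166006],[ 0.62949125,  0.48423677, -0.60766398, -0.60211133],[ 0.00997279,  0.77695712,  0.62947452,  0.7230009 ],[0,0,0,1]])),
'top':(615.9299368381451,333.3518304587039,241.10954596231446,np.array([[ 0.00945148,  0.98213715, -0.18792894,  0.21011705],[-0.9999376 ,  0.01040228,  0.00407375,  0.02740476],[ 0.00595587,  0.18787871,  0.98217418,  1.63866022],[0,0,0,1]]))}
def wristcam(o,s):
    T=np.eye(4);T[:3,:3]=o['tool_rot'];T[:3,3]=o['eef_pos']
    return (s['fx'],s['cx'],s['cy'],T@s['mount'])
def back(c,u,v,z):
    if isinstance(c,str):c=C[c]
    f,cx,cy,T=c
    d=T[:3,:3]@np.array([(u-cx)/f,-(v-cy)/f,-1]);t=(z-T[2,3])/d[2]
    return T[:3,3]+t*d
def proj(c,P):
    if isinstance(c,str):c=C[c]
    f,cx,cy,T=c
    p=T[:3,:3].T@(np.asarray(P)-T[:3,3]);return np.array([cx+f*p[0]/-p[2],cy+f*p[1]/p[2]])
E
python3 - <<'E'
from h import *
t=lambda x,y:(232+x/6.7,200+y/6.7)
s=lambda x,y:(310+x/6,190+y/6)
for n,f,pts in(('top',t,[(655,60),(98,265),(165,450),(725,250)]),('scene',s,[(97,495),(257,153),(433,187),(300,542)])):
    P=np.array([back(n,*f(*p),.008) for p in pts]);print(n,P.round(4).tolist())
    m=P.mean(0);print(m)
    a=P[0]+P[3]-P[1]-P[2]; print('len',np.linalg.norm(a)/2,'dir -x yaw of +x',np.degrees(np.arctan2(-a[1],-a[0])))
print([back('top',*t(*p),z)[:2].round(4).tolist() for p,z in[((258,270),.092),((640,165),.019),((385,248),.048)]])
print([back('scene',*s(*p),z)[:2].round(4).tolist() for p,z in[((330,78),.092),((213,456),.019),((286,240),.048)]])
t=lambda x,y:(380+x/10,245+y/10)
print('strip top',[back('top',*t(*p),.04).round(4).tolist() for p in[(188,242),(590,172)]])
E
```

```text
top [[0.6112, 0.0313, 0.008], [0.5239, 0.2544, 0.008], [0.4491, 0.225, 0.008], [0.5328, 0.0022, 0.008]]
[0.52922768 0.12820332 0.008     ]
len 0.23872986478281993 dir -x yaw of +x 110.97329250540837
scene [[0.5359, 0.0064, 0.008], [0.4502, 0.2278, 0.008], [0.5252, 0.2568, 0.008], [0.6111, 0.035, 0.008]]
[0.53060599 0.13151943 0.008     ]
len 0.23765903643029365 dir -x yaw of +x 111.16989370408098
[[0.5065, 0.1816], [0.565, 0.0368], [0.5242, 0.1364]]
[[0.508, 0.1923], [0.5638, 0.0427], [0.5264, 0.14]]
strip top [[0.4429, -0.1515, 0.04], [0.4625, -0.2574, 0.04]]
```

Run:
```python
import cv2
a=cv2.imread("pics/scene0.png")
cv2.imwrite("pics/sc_s.png",cv2.resize(a[270:335,200:270],None,fx=9,fy=9,interpolation=cv2.INTER_CUBIC))
```

```text
(no output)
```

View pics/sc_s.png

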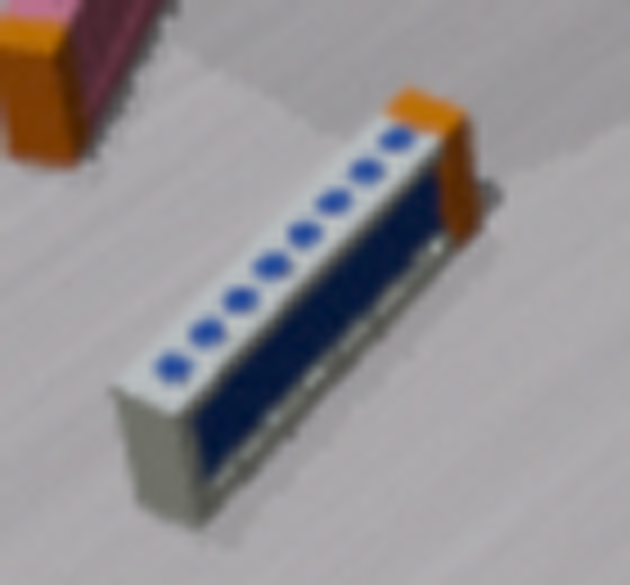

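```bash
cat >> h.py <<'E'
from scipy.spatial.transform import Rotation as R
def target(yaw_deg):
    z=np.array([np.cos(np.radians(yaw_deg)),np.sin(np.radians(yaw_deg)),0]);y=np.array([0,0,-1.]);x=np.cross(y,z)
    return np.c_[x,y,z]
def plan(o,p,yaw,n,grip):
    Rc=np.array(o['tool_rot']);pc=np.array(o['eef_pos']);Rt=target(yaw)
    rv=R.from_matrix(Rc.T@Rt).as_rotvec();d=(np.array(p)-pc)
    for i in range(n):
        s=Rc.T@d/n*1000
        print([*(rv/n).round(3).tolist(),*s.round(1).tolist(),grip],end=',\n')
        Rc=Rc@R.from_rotvec((rv/n).round(3)).as_matrix()
    print('norm',np.linalg.norm(d)/n*1000,np.degrees(np.linalg.norm(rv))/n)
E
python3 - <<'E'
from h import *
from cell import robot
s=lambda x,y:(200+x/9,270+y/9)
a,b=[back('scene',*s(*p),.04) for p in[(437,100),(148,402)]];print(a,b,np.degrees(np.arctan2(*(a-b)[[1,0]])),(a+b)/2,np.linalg.norm(a-b))
print(back('top',490,183,.1))
plan(robot.get_obs(),[.452,-.204,.2],100.7,16,-1)
E
```

```text
[ 0.44574089 -0.14838233  0.04      ] [ 0.46641207 -0.25551204  0.04      ] 100.92127083773565 [ 0.45607648 -0.20194719  0.04      ] 0.10910579237921238
[ 0.66230616 -0.38389844  0.1       ]
[-0.0, -0.095, -0.0, -21.5, 1.2, 24.4, -1],
[-0.0, -0.095, -0.0, -19.1, 1.2, 26.3, -1],
[-0.0, -0.095, -0.0, -16.5, 1.2, 28.0, -1],
[-0.0, -0.095, -0.0, -13.8, 1.2, 29.4, -1],
[-0.0, -0.095, -0.0, -10.9, 1.2, 30.6, -1],
[-0.0, -0.095, -0.0, -7.9, 1.2, 31.5, -1],
[-0.0, -0.095, -0.0, -4.9, 1.2, 32.1, -1],
[-0.0, -0.095, -0.0, -1.8, 1.2, 32.4, -1],
[-0.0, -0.095, -0.0, 1.2, 1.2, 32.5, -1],
[-0.0, -0.095, -0.0, 4.3, 1.2, 32.2, -1],
[-0.0, -0.095, -0.0, 7.3, 1.2, 31.7, -1],
[-0.0, -0.095, -0.0, 10.3, 1.2, 30.8, -1],
[-0.0, -0.095, -0.0, 13.2, 1.2, 29.7, -1],
[-0.0, -0.095, -0.0, 16.0, 1.2, 28.3, -1],
[-0.0, -0.095, -0.0, 18.6, 1.2, 26.7, -1],
[-0.0, -0.095, -0.0, 21.0, 1.2, 24.8, -1],
norm 32.52024245217811 5.431282969621353
```

Both views agree on the strip: about (0.454, -0.203), yaw 100.8°, length 108–109 mm against 110 given. I'm moving above it.

>>> send_rows:
  moves:
    - [[0, -0.095, 0, -21.5, 1.2, 24.4, -1], [0, -0.095, 0, -19, 1.2, 26.3, -1], [0, -0.095, 0, -16.5, 1.2, 28, -1], [0, -0.095, 0, -14, 1.2, 29.4, -1], [0, -0.095, 0, -11, 1.2, 30.6, -1], [0, -0.095, 0, -8, 1.2, 31.5, -1], [0, -0.095, 0, -5, 1.2, 32, -1], [0, -0.095, 0, -2, 1.2, 32.4, -1], [0, -0.095, 0, 1, 1.2, 32.5, -1], [0, -0.095, 0, 4.3, 1.2, 32, -1], [0, -0.095, 0, 7.3, 1.2, 31.7, -1], [0, -0.095, 0, 10.3, 1.2, 30.8, -1], [0, -0.095, 0, 13, 1.2, 29.7, -1], [0, -0.095, 0, 16, 1.2, 28.3, -1], [0, -0.095, 0, 18.6, 1.2, 26.7, -1], [0, -0.095, 0, 21, 1.2, 24.8, -1]]

```text
clock: 1.48
eef_pos: [0.4442, -0.1769, 0.1949]
tool_rot: [[0.968, -0.002, -0.25], [0.25, 0.005, 0.968], [-0.0, -1.0, 0.005]]
force: [0.1, -0.3, -0.6]
finger_gap: 0.0939
```

```bash
cat > look.py <<'E'
import sys,cv2
from h import *
from cell import robot
o=robot.get_obs();s=robot.snapshot('wrist');n=sys.argv[1]
cv2.imwrite(f'pics/{n}.png',s['image'][:,:,::-1])
np.savez(f'pics/{n}.npz',R=o['tool_rot'],p=o['eef_pos'],mount=s['mount'],f=s['fx'],cx=s['cx'],cy=s['cy'])
print('t',o['clock'],'p',o['eef_pos'].round(4),'yaw',np.degrees(np.arctan2(o['tool_rot'][1,2],o['tool_rot'][0,2])).round(2),'y',o['tool_rot'][:,1].round(4),'F',o['force'].round(2),'gap',o['finger_gap'].round(4),'j',o['joint_pos'].round(1))
E
cat >> h.py <<'E'
def wc(n):
    d=np.load(f'pics/{n}.npz');T=np.eye(4);T[:3,:3]=d['R'];T[:3,3]=d['p'];return (float(d['f']),float(d['cx']),float(d['cy']),T@d['mount'])
E
python3 look.py w1
```

```text
Traceback (most recent call last):
  File "look.py", line 7, in <module>
    print('t',o['clock'],'p',o['eef_pos'].round(4),'yaw',np.degrees(np.arctan2(o['tool_rot'][1,2],o['tool_rot'][0,2])).round(2),'y',o['tool_rot'][:,1].round(4),'F',o['force'].round(2),'gap',o['finger_gap'].round(4),'j',o['joint_pos'].round(1))
                                                                                                                                                                                              ^^^^^^^^^^^^^^^^^^^^^
AttributeError: 'float' object has no attribute 'round'
```

View pics/w1.png

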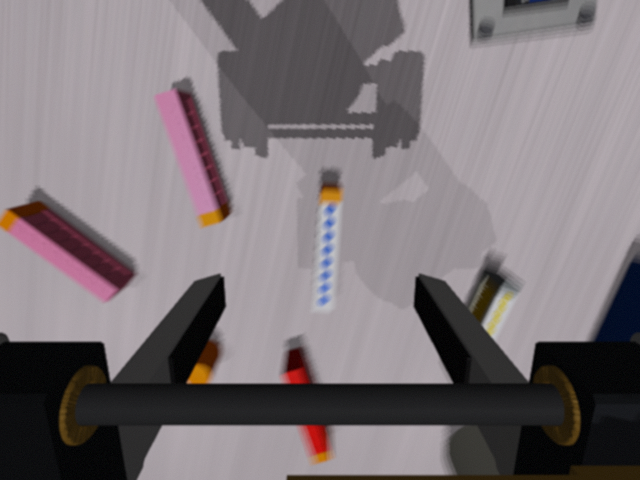

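```bash
sed -i "s/o\['finger_gap'\].round(4)/round(o['finger_gap'],4)/;s/o\['clock'\]/round(o['clock'],2)/" look.py; python3 look.py w2
python3 - <<'E'
import cv2
a=cv2.imread("pics/w2.png")
cv2.imwrite("pics/w2c.png",cv2.resize(a[160:340,240:400],None,fx=3.3,fy=3.3,interpolation=cv2.INTER_CUBIC))
E
```

```text
t 1.53 p [ 0.4459 -0.1727  0.1945] yaw 104.91 y [-8.0e-04  8.4e-03 -1.0e+00] F [-0.54  3.14  0.21] gap 0.0938 j [-35.   -8.1 115.    0.4  73.4 -50. ]
```

View pics/w2c.png

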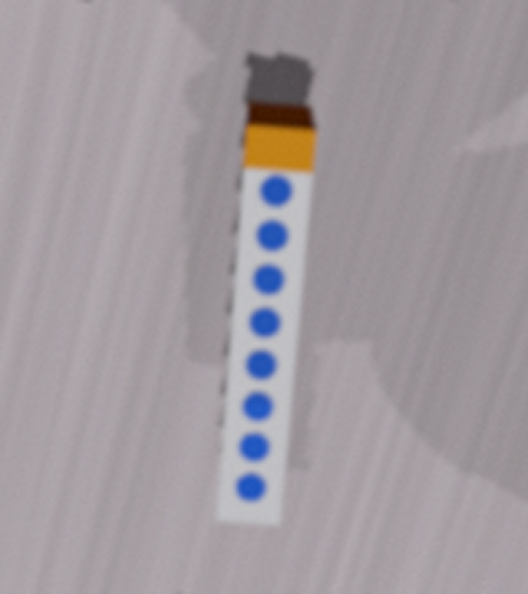

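Run:
```python
from h import *
c=wc('w2')
a,b=[back(c,*p,.04) for p in[(325.2,198.2),(315.5,318.5)]];print(a,b,np.degrees(np.arctan2(*(a-b)[[1,0]])),(a+b)/2,np.linalg.norm(a-b))
c=wc('w1')
print(back(c,205,360,.045),back(c,292,345,.04))
```

```text
[ 0.44460077 -0.14967591  0.04      ] [ 0.46465455 -0.25786668  0.04      ] 100.50092762971772 [ 0.45462766 -0.20377129  0.04      ] 0.11003360909888733
[ 0.37355771 -0.32656436  0.045     ] [ 0.44782129 -0.29456372  0.04      ]
```

>>> send_rows:
  moves:
    - [[0, 0, 0, 0, 0, 0, 0.0], [0, 0, 0, 0, 0, 0, 0.0], [0, 0, 0, 0, 0, 0, 0.0]]

```text
clock: 1.83
eef_pos: [0.4442, -0.1754, 0.1941]
tool_rot: [[0.968, -0.003, -0.251], [0.251, 0.006, 0.968], [-0.002, -1.0, 0.007]]
force: [-0.3, -0.1, 0.7]
finger_gap: 0.0771
```

```bash
python3 look.py w3
python3 - <<'E'
import cv2
a=cv2.imread("pics/w3.png")
cv2.imwrite("pics/w3c.png",cv2.resize(a[160:340,220:420],None,fx=3.3,fy=3.3,interpolation=cv2.INTER_CUBIC))
E
```

```text
t 1.83 p [ 0.4442 -0.1754  0.1941] yaw 104.52 y [-0.0033  0.0062 -1.    ] F [-0.27 -0.12  0.65] gap 0.0771 j [-35.3  -8.1 115.1   0.2  73.4 -49.9]
```

View pics/w3c.png

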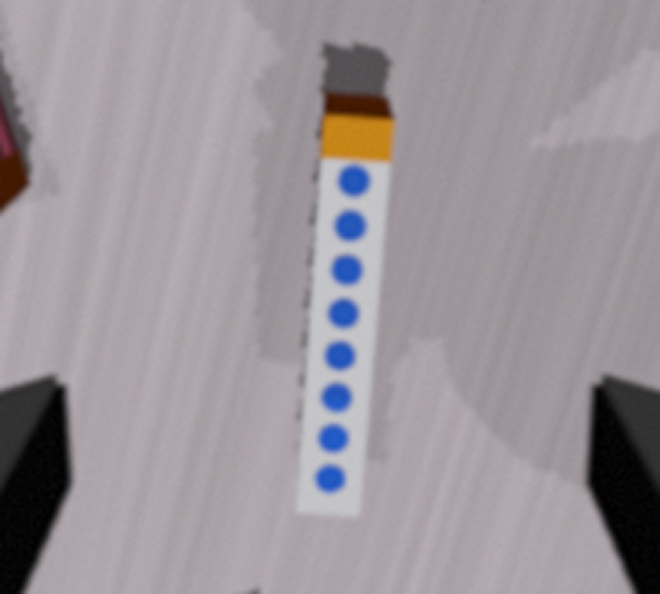

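Run:
```python
from h import *
from cell import robot
c=wc('w3')
a,b=[back(c,*p,.04) for p in[(328.3,195.2),(319.5,316.1)]];print(a,b,np.degrees(np.arctan2(*(a-b)[[1,0]])),(a+b)/2,np.linalg.norm(a-b))
plan(robot.get_obs(),[.4545,-.2037,.09],100.5,6,.1)
```

```text
[ 0.44445059 -0.14956989  0.04      ] [ 0.46481888 -0.25767065  0.04      ] 100.6705399892855 [ 0.45463474 -0.20362027  0.04      ] 0.11000292455244969
[-0.001, 0.012, -0.0, 0.5, 17.3, -5.1, 0.1],
[-0.001, 0.012, -0.0, 0.6, 17.3, -5.1, 0.1],
[-0.001, 0.012, -0.0, 0.6, 17.3, -5.0, 0.1],
[-0.001, 0.012, -0.0, 0.7, 17.3, -5.0, 0.1],
[-0.001, 0.012, -0.0, 0.8, 17.3, -5.0, 0.1],
[-0.001, 0.012, -0.0, 0.8, 17.3, -5.0, 0.1],
norm 18.059198261040528 0.6687342249459937
```

>>> send_rows:
  moves:
    - [[-0.001, 0.012, 0, 0.5, 17.3, -5, 0.1], [-0.001, 0.012, 0, 0.6, 17.3, -5, 0.1], [-0.001, 0.012, 0, 0.6, 17.3, -5, 0.1], [-0.001, 0.012, 0, 0.7, 17.3, -5, 0.1], [-0.001, 0.011, 0, 0.8, 14, -5, 0.1], [-0.001, 0.006, 0, 0.8, 8, -3, 0.1], [0, 0, 0, 0, 0, 0, 0.1], [0, 0, 0, 0, 0, 0, 0.1]]

```text
clock: 2.55
eef_pos: [0.4523, -0.2121, 0.1015]
tool_rot: [[0.986, 0.002, -0.166], [0.166, -0.004, 0.986], [0.001, -1.0, -0.004]]
force: [-0.0, 0.2, 0.1]
finger_gap: 0.0422
```

```bash
python3 look.py w4
python3 - <<'E'
from h import *
from cell import robot
c=wc('w4')
print('nose,tail expected px',proj(c,[.4445,-.1496,.04]),proj(c,[.4647,-.2577,.04]))
plan(robot.get_obs(),[.4546,-.2037,.033],100.65,6,.1)
E
```

```text
t 2.55 p [ 0.4523 -0.2121  0.1015] yaw 99.57 y [ 0.002  -0.0036 -1.    ] F [-0.01  0.15  0.13] gap 0.0422 j [-3.81e+01  2.00e+00  1.16e+02 -1.00e-01  6.18e+01 -4.76e+01]
nose,tail expected px [324.56655476 154.87002485] [327.14763206 327.95112916]
[0.001, -0.003, 0.0, 0.6, 11.4, 1.4, 0.1],
[0.001, -0.003, 0.0, 0.6, 11.4, 1.4, 0.1],
[0.001, -0.003, 0.0, 0.6, 11.4, 1.3, 0.1],
[0.001, -0.003, 0.0, 0.6, 11.4, 1.3, 0.1],
[0.001, -0.003, 0.0, 0.6, 11.4, 1.3, 0.1],
[0.001, -0.003, 0.0, 0.6, 11.4, 1.3, 0.1],
norm 11.537945480079257 0.18316533044848182
```

View pics/w4.png

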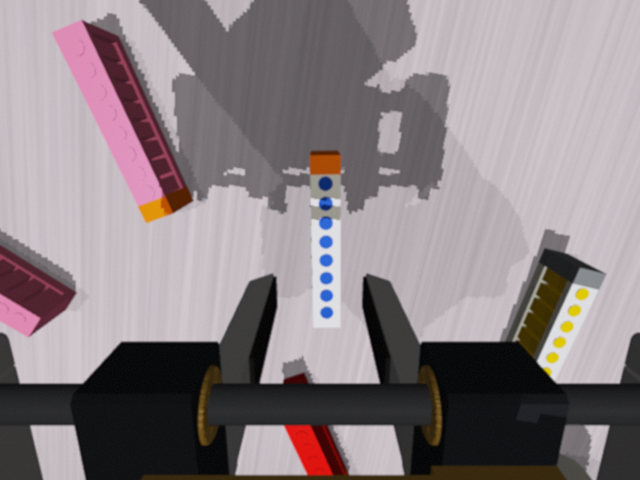

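>>> send_rows:
  moves:
    - [[0.001, -0.003, 0, 0.6, 11.4, 1.4, 0.1], [0.001, -0.003, 0, 0.6, 11.4, 1.4, 0.1], [0.001, -0.003, 0, 0.6, 11.4, 1.4, 0.1], [0.001, -0.003, 0, 0.6, 11.4, 1.4, 0.1], [0.001, -0.003, 0, 0.6, 10, 1.4, 0.1], [0, -0.003, 0, 0.6, 6, 1.4, 0.1], [0, 0, 0, 0, 0, 0, 0.1], [0, 0, 0, 0, 0, 0, 0.1]]

```text
clock: 3.27
eef_pos: [0.4558, -0.2023, 0.0359]
tool_rot: [[0.982, 0.004, -0.187], [0.187, -0.001, 0.982], [0.004, -1.0, -0.001]]
force: [-0.1, 0.0, 0.5]
finger_gap: 0.0425
```

Run:
```python
from h import *
from cell import robot
plan(robot.get_obs(),[.4546,-.2037,.033],100.65,2,.1)
```

```text
[0.001, 0.001, 0.002, -0.7, 1.4, -0.6, 0.1],
[0.001, 0.001, 0.002, -0.7, 1.4, -0.6, 0.1],
norm 1.6906597670366046 0.14665069783565132
```

>>> send_rows:
  moves:
    - [[0.001, 0.001, 0.003, -0.7, 1.5, -0.6, 0.1], [0.001, 0.001, 0.001, -0.7, 1.4, -0.6, 0.1], [0, 0, 0, 0, 0, 0, 0.1], [0, 0, 0, 0, 0, 0, 1], [0, 0, 0, 0, 0, 0, 1], [0, 0, 0, 0, 0, 0, 1], [0, 0, 0, 0, 0, 0, 1], [0, 0, 0, 0, 0, 0, 1], [0, 0, 0, 0, 0, 0, 1], [0, 0, 0, 0, 0, 0, 1]]
  grip_force: 30

```text
clock: 4.1
eef_pos: [0.456, -0.2052, 0.0348]
tool_rot: [[0.983, 0.003, -0.185], [0.185, -0.002, 0.983], [0.003, -1.0, -0.003]]
force: [0.3, -0.8, -0.4]
finger_gap: 0.018
```

```bash
python3 look.py w5
```

```text
t 4.1 p [ 0.456  -0.2052  0.0348] yaw 100.67 y [ 0.0032 -0.0021 -1.    ] F [ 0.3  -0.83 -0.42] gap 0.018 j [-37.2   8.8 117.1   0.   53.8 -47.9]
```

View pics/w5.png

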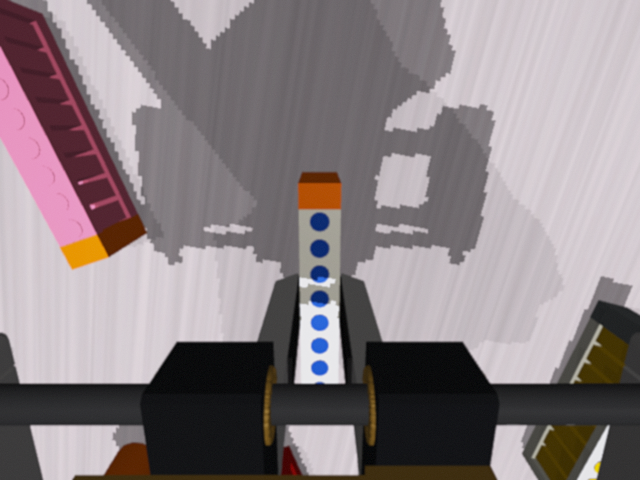

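Run:
```python
from h import *
from cell import robot
o=dict(robot.get_obs())
print(o['tool_rot'])
p=np.array(o['eef_pos'])+[0,0,.115];o['eef_pos']=p
plan(o,[.5545,.065,.15],111,12,1)
```

```text
[[ 0.98270307  0.00318758 -0.18516076]
 [ 0.18516794 -0.00212501  0.98270459]
 [ 0.00273898 -0.99999266 -0.00267849]]
[0.0, -0.015, 0.0, 12.2, -0.0, 20.6, 1],
[0.0, -0.015, 0.0, 12.5, -0.0, 20.4, 1],
[0.0, -0.015, 0.0, 12.8, -0.0, 20.2, 1],
[0.0, -0.015, 0.0, 13.1, -0.0, 20.0, 1],
[0.0, -0.015, 0.0, 13.4, -0.0, 19.8, 1],
[0.0, -0.015, 0.0, 13.7, -0.0, 19.6, 1],
[0.0, -0.015, 0.0, 14.0, -0.0, 19.4, 1],
[0.0, -0.015, 0.0, 14.3, -0.0, 19.2, 1],
[0.0, -0.015, 0.0, 14.6, -0.0, 19.0, 1],
[0.0, -0.015, 0.0, 14.9, -0.0, 18.8, 1],
[0.0, -0.015, 0.0, 15.2, -0.0, 18.5, 1],
[0.0, -0.015, 0.0, 15.5, -0.0, 18.3, 1],
norm 23.96308961687657 0.8609643000701829
```

>>> send_rows:
  moves:
    - [[0, 0, 0, 0, -10, 0, 1], [0, 0, 0, 0, -20, 0, 1], [0, 0, 0, 0, -25, 0, 1], [0, 0, 0, 0, -25, 0, 1], [0, 0, 0, 0, -20, 0, 1], [0, 0, 0, 0, -15, 0, 1]]

```text
clock: 4.65
eef_pos: [0.4525, -0.2025, 0.1527]
tool_rot: [[0.983, -0.005, -0.185], [0.185, 0.005, 0.983], [-0.005, -1.0, 0.005]]
force: [0.5, -0.4, -0.4]
finger_gap: 0.0179
```

>>> send_rows:
  moves:
    - [[0, -0.01, 0, 6, 0, 10, 1], [0, -0.015, 0, 12.5, 0, 20.4, 1], [0, -0.015, 0, 12.8, 0, 20, 1], [0, -0.015, 0, 13, 0, 20, 1], [0, -0.015, 0, 13.4, 0, 20, 1], [0, -0.015, 0, 13.7, 0, 19.6, 1], [0, -0.015, 0, 14, 0, 19.4, 1], [0, -0.015, 0, 14.3, 0, 19, 1], [0, -0.015, 0, 14.6, 0, 19, 1], [0, -0.015, 0, 15, 0, 19, 1], [0, -0.015, 0, 15, 0, 18.5, 1], [0, -0.015, 0, 10, 0, 12, 1], [0, -0.005, 0, 5, 0, 6, 1], [0, 0, 0, 0, 0, 0, 1], [0, 0, 0, 0, 0, 0, 1]]

```text
clock: 5.9
eef_pos: [0.5468, 0.0771, 0.1513]
tool_rot: [[0.928, -0.007, -0.372], [0.372, 0.003, 0.928], [-0.006, -1.0, 0.005]]
force: [-0.7, -0.3, -0.1]
finger_gap: 0.0175
```

```bash
python3 look.py w6
```

```text
t 5.9 p [0.5468 0.0771 0.1513] yaw 111.86 y [-0.0072  0.0027 -1.    ] F [-0.68 -0.27 -0.07] gap 0.0175 j [-3.800e+00  5.400e+00  1.065e+02  1.000e-01  6.850e+01 -2.570e+01]
```

View pics/w6.png

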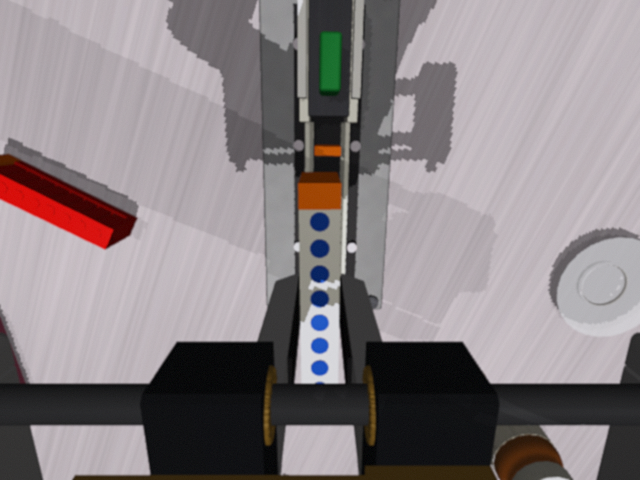

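Run:
```python
import cv2
a=cv2.imread("pics/w6.png")
cv2.imwrite("pics/w6c.png",cv2.resize(a[0:210,250:410],None,fx=4,fy=4,interpolation=cv2.INTER_CUBIC)[:600*2][:840])
b=cv2.resize(a[20:170,250:410],None,fx=4,fy=4,interpolation=cv2.INTER_CUBIC);cv2.imwrite("pics/w6c.png",b)
```

```text
(no output)
```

View pics/w6c.png

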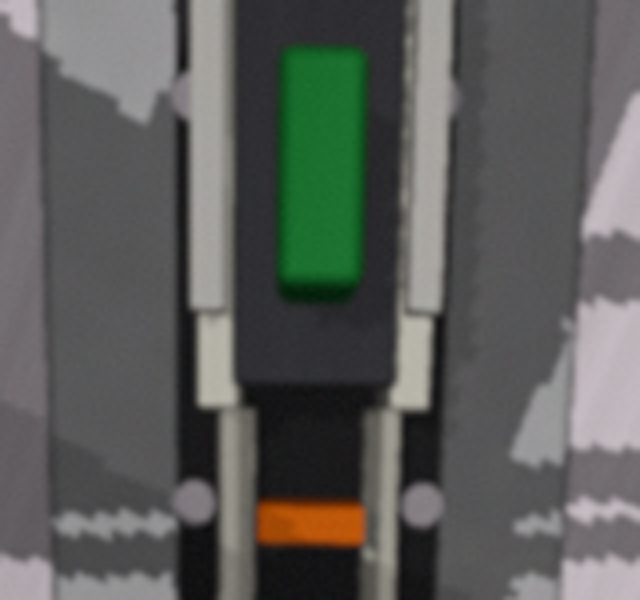

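```bash
cat > m6.py <<'E'
from h import *
c=wc('w6')
g=lambda x,y:(250+x/4,20+y/4)
P={n:back(c,*g(*p),z) for n,p,z in[('fol',(311.5,546),.048),('finF',(320.5,280),.092),('finR',(324,48),.092),('railF',(315.5,383),.06),('railBack',(320,150),.06)]}
for k,v in P.items(): print(k,v.round(4))
print('guide R/L edges, mids:')
# plate edges
L=[back(c,*g(x,y),.008) for x,y in[(42,150),(50,560)]];Rr=[back(c,*g(x,y),.008) for x,y in[(590,150),(571,560)]]
print(L,Rr,[(np.linalg.norm(a-b)) for a,b in zip(L,Rr)])
d=P['finR']-P['finF'];print('fin yaw',np.degrees(np.arctan2(d[1],d[0])),np.linalg.norm(d))
m=[(a+b)/2 for a,b in zip(L,Rr)];d=m[0]-m[1];print('plate yaw',np.degrees(np.arctan2(d[1],d[0])),m)
X=np.array([v[:2] for v in P.values()]+[q[:2] for q in m]);mm=X.mean(0);u,s,vt=np.linalg.svd(X-mm);e=vt[0]*np.sign(vt[0][1]);print('all yaw',np.degrees(np.arctan2(e[1],e[0])),'resid',((X-mm)@[-e[1],e[0]]).round(4))
for yaw in (110.5,111,111.5):
    e=np.array([np.cos(np.radians(yaw)),np.sin(np.radians(yaw))]);n=np.array([-e[1],e[0]])
    O=np.array([.530,.130])-.037*e
    print(yaw,'O',O.round(4),{k:((v[:2]-O)@np.c_[e,n]).round(4).tolist() for k,v in P.items()},[((v[:2]-O)@np.c_[e,n]).round(4).tolist() for v in m])
E
python3 m6.py
```

```text
fol [0.5291 0.1343 0.048 ]
finF [0.5151 0.1701 0.092 ]
finR [0.5048 0.1967 0.092 ]
railF [0.5197 0.1586 0.06  ]
railBack [0.5076 0.1901 0.06  ]
guide R/L edges, mids:
[array([0.4583595 , 0.17935241, 0.008     ]), array([0.484385  , 0.11048685, 0.008     ])] [array([0.55105728, 0.21630347, 0.008     ]), array([0.57853938, 0.14818116, 0.008     ])] [np.float64(0.09979107585376772), np.float64(0.10141946344413152)]
fin yaw 111.29624308445786 0.02847675271220394
plate yaw 111.33566483410897 [array([0.50470839, 0.19782794, 0.008     ]), array([0.53146219, 0.12933401, 0.008     ])]
all yaw 111.30541813130701 resid [ 0.0002  0.0002  0.0002  0.0001 -0.0001 -0.0002 -0.0003]
110.5 O [0.543  0.0953] {'fol': [0.0413, -0.0006], 'finF': [0.0798, -0.0001], 'finR': [0.1083, 0.0003], 'railF': [0.0674, -0.0003], 'railBack': [0.1011, -0.0]} [[0.1094, -0.0001], [0.0359, -0.0011]]
111 O [0.5433 0.0955] {'fol': [0.0413, -0.0007], 'finF': [0.0798, -0.0005], 'finR': [0.1083, -0.0003], 'railF': [0.0674, -0.0006], 'railBack': [0.1011, -0.0006]} [[0.1094, -0.0007], [0.0359, -0.0011]]
111.5 O [0.5436 0.0956] {'fol': [0.0413, -0.0007], 'finF': [0.0798, -0.0008], 'finR': [0.1083, -0.0009], 'railF': [0.0673, -0.0009], 'railBack': [0.1011, -0.0012]} [[0.1094, -0.0013], [0.0358, -0.0011]]
```

```bash
cat > go.py <<'E'
import sys
from h import *
from cell import robot
e=np.array([np.cos(np.radians(111.3)),np.sin(np.radians(111.3))]);n2=np.array([-e[1],e[0]]);F=np.array([.5291,.1343])
o=robot.get_obs();q=(np.array(o['eef_pos'])[:2]-F)
f=np.array(o['force'])
print('t',round(o['clock'],2),'nose s',(q@e*1000+56.7).round(2),'lat',(q@n2*1000).round(2),'bottom',round(o['eef_pos'][2]*1000-34.8,2),'F along',(f[:2]@e).round(2),'lat',(f[:2]@n2).round(2),'z',f[2].round(2),'gap',round(o['finger_gap'],4),'yaw',np.degrees(np.arctan2(o['tool_rot'][1,2],o['tool_rot'][0,2])).round(2),'y',o['tool_rot'][:,1].round(4))
if len(sys.argv)>1:
    s,bot,N=map(float,sys.argv[1:4])
    P=F+e*(s-56.7)/1000
    plan(o,[*P,(bot+34.8)/1000],111.3,int(N),1)
E
python3 go.py -10 40 8
```

```text
t 5.95 nose s -3.26 lat 4.54 bottom 116.39 F along -0.26 lat 0.27 z 0.21 gap 0.018 yaw 111.82 y [-0.0073  0.0028 -1.    ]
[-0.001, 0.001, -0.001, 0.6, 9.5, -0.9, 1],
[-0.001, 0.001, -0.001, 0.6, 9.5, -0.9, 1],
[-0.001, 0.001, -0.001, 0.6, 9.5, -0.9, 1],
[-0.001, 0.001, -0.001, 0.6, 9.5, -0.9, 1],
[-0.001, 0.001, -0.001, 0.6, 9.5, -0.9, 1],
[-0.001, 0.001, -0.001, 0.6, 9.5, -0.8, 1],
[-0.001, 0.001, -0.001, 0.6, 9.5, -0.8, 1],
[-0.001, 0.001, -0.001, 0.6, 9.6, -0.8, 1],
norm 9.602988734042258 0.08638693243165782
```

>>> send_rows:
  moves:
    - [[-0.001, 0.001, -0.001, 0.6, 9.5, -1.2, 1], [-0.001, 0.001, -0.001, 0.6, 9.5, -1.2, 1], [-0.001, 0.001, -0.001, 0.6, 9.5, -1, 1], [-0.001, 0.001, -0.001, 0.6, 9.5, -1, 1], [-0.001, 0.001, -0.001, 0.6, 9.5, -0.9, 1], [-0.001, 0.001, -0.001, 0.6, 9.5, -0.8, 1], [-0.001, 0.001, -0.001, 0.6, 8, -0.8, 1], [-0.001, 0.001, -0.001, 0.6, 5, -0.8, 1], [0, 0, 0, 0, 0, 0, 1], [0, 0, 0, 0, 0, 0, 1]]

```text
clock: 6.78
eef_pos: [0.552, 0.0667, 0.071]
tool_rot: [[0.934, -0.001, -0.357], [0.357, -0.002, 0.934], [-0.002, -1.0, -0.002]]
force: [0.6, -0.2, -0.2]
finger_gap: 0.0182
```

```bash
python3 go.py -10 22 4;python3 look.py w7;  python3 - <<'E'
import cv2
a=cv2.imread("pics/w7.png")
b=cv2.resize(a[20:230,220:430],None,fx=2.8,fy=2.8,interpolation=cv2.INTER_CUBIC);cv2.imwrite("pics/w7c.png",b)
E
```

```text
t 6.78 nose s -14.59 lat 3.21 bottom 36.15 F along -0.38 lat -0.49 z -0.25 gap 0.0182 yaw 110.92 y [-8.0e-04 -2.4e-03 -1.0e+00]
[0.0, -0.002, -0.0, 0.8, 3.5, 1.2, 1],
[0.0, -0.002, -0.0, 0.8, 3.5, 1.2, 1],
[0.0, -0.002, -0.0, 0.8, 3.5, 1.2, 1],
[0.0, -0.002, -0.0, 0.8, 3.5, 1.2, 1],
norm 3.8049985887291897 0.10214909407825615
t 6.78 p [0.552  0.0667 0.071 ] yaw 110.92 y [-8.0e-04 -2.4e-03 -1.0e+00] F [ 0.6  -0.18 -0.25] gap 0.0182 j [ -4.7  12.3 108.4  -0.2  59.4 -25.6]
```

View pics/w7c.png

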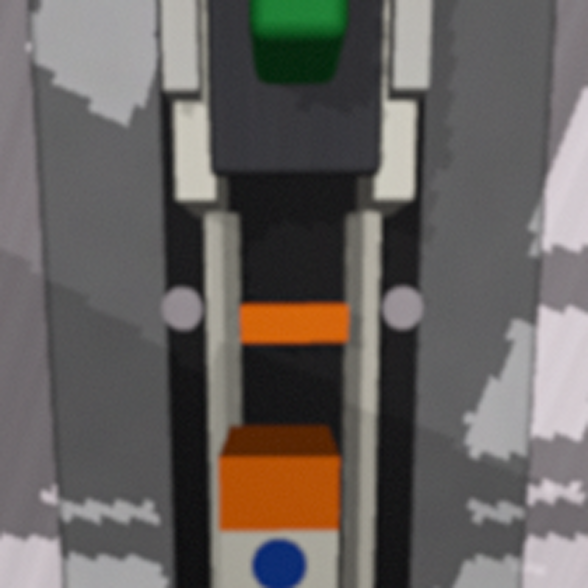

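Run:
```python
from h import *
c=wc('w7')
e=np.array([np.cos(np.radians(111.3)),np.sin(np.radians(111.3))]);n2=np.array([-e[1],e[0]]);F=np.array([.5291,.1343])
g=lambda x,y:(220+x/2.8,20+y/2.8)
for n,p,z in[('fol',(295,343),.048),('railF',(297,172),.06),('nose',(280,456),.0762),('wallmid',((241+343)/2,410),.021),('finF',(300,42),.092)]:
    P=back(c,*g(*p),z);print(n,P.round(4),((P[:2]-F)@np.c_[e,n2]*1000).round(2))
```

```text
fol [0.5288 0.1345 0.048 ] [0.33 0.21]
railF [0.5197 0.1584 0.06  ] [25.89 -0.03]
nose [0.5318 0.1197 0.0762] [-14.54   2.82]
wallmid [0.5335 0.1215 0.021 ] [-13.53   0.5 ]
finF [0.5155 0.169  0.092 ] [37.23  0.04]
```

>>> send_rows:
  moves:
    - [[0, -0.002, 0, 0.8, 0, 1.2, 1], [0, -0.002, 0, 0.8, 0, 1.2, 1], [0, -0.002, 0, 0.8, 0, 1.2, 1], [0, -0.001, 0, 0.8, 0, 0.5, 1], [0, 0, 0, 0, 0, 0, 1]]

```text
clock: 7.25
eef_pos: [0.5554, 0.0725, 0.0734]
tool_rot: [[0.931, 0.004, -0.365], [0.365, -0.003, 0.931], [0.003, -1.0, -0.004]]
force: [0.9, 0.2, -0.3]
finger_gap: 0.0178
```

```bash
python3 go.py -10 22 4;python3 look.py w8;  python3 - <<'E'
import cv2
a=cv2.imread("pics/w8.png")
b=cv2.resize(a[20:230,220:430],None,fx=2.8,fy=2.8,interpolation=cv2.INTER_CUBIC);cv2.imwrite("pics/w8c.png",b)
E
```

```text
t 7.25 nose s -10.41 lat -2.04 bottom 38.64 F along -0.12 lat -0.87 z -0.26 gap 0.0178 yaw 111.4 y [ 0.0038 -0.0027 -1.    ]
[0.001, 0.0, 0.001, -0.5, 4.2, 0.1, 1],
[0.001, 0.0, 0.001, -0.5, 4.2, 0.1, 1],
[0.001, 0.0, 0.001, -0.5, 4.2, 0.1, 1],
[0.001, 0.0, 0.001, -0.5, 4.2, 0.1, 1],
norm 4.192365279561909 0.07179001523668085
t 7.25 p [0.5554 0.0725 0.0734] yaw 111.4 y [ 0.0038 -0.0027 -1.    ] F [ 0.85  0.2  -0.26] gap 0.0178 j [ -4.1  12.4 107.9  -0.2  59.5 -25.4]
```

View pics/w8c.png

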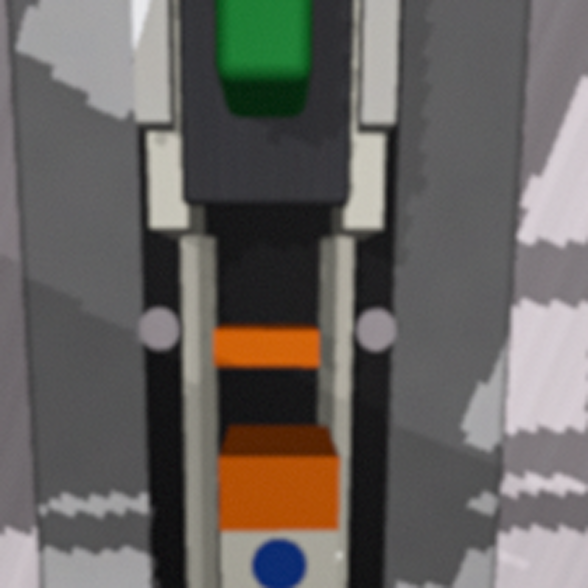

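>>> send_rows:
  moves:
    - [[0.001, 0, 0.002, -0.7, 0, 0, 1], [0.001, 0, 0.001, -0.7, 0, 0, 1], [0, 0, 0, -0.3, 0, 0, 1], [0, 0, 0, 0, 0, 0, 1], [0, 0, 0, 0, 0, 0, 1]]

```text
clock: 7.72
eef_pos: [0.5538, 0.0717, 0.0738]
tool_rot: [[0.931, 0.001, -0.365], [0.365, -0.002, 0.931], [-0.0, -1.0, -0.002]]
force: [0.4, 0.1, -0.7]
finger_gap: 0.0174
```

```bash
python3 go.py -10 22 4
```

```text
t 7.72 nose s -10.54 lat -0.26 bottom 38.99 F along -0.05 lat -0.44 z -0.67 gap 0.0174 yaw 111.4 y [ 5.e-04 -2.e-03 -1.e+00]
[0.001, 0.0, -0.0, -0.1, 4.2, 0.1, 1],
[0.001, 0.0, -0.0, -0.1, 4.2, 0.1, 1],
[0.001, 0.0, -0.0, -0.1, 4.2, 0.1, 1],
[0.001, 0.0, -0.0, -0.1, 4.2, 0.1, 1],
norm 4.250971161608417 0.0383611515340533
```

Lower to 22 mm (bottom 10 mm above floor, 3 mm above the lip).

>>> send_rows:
  moves:
    - [[0.001, 0, 0, -0.1, 3.5, 0.1, 1], [0.001, 0, 0, -0.1, 3.5, 0.1, 1], [0, 0, 0, -0.1, 3, 0, 1], [0, 0, 0, -0.1, 2, 0, 1], [0, 0, 0, 0, 0, 0, 1], [0, 0, 0, 0, 0, 0, 1]]

```text
clock: 8.22
eef_pos: [0.5528, 0.0717, 0.0598]
tool_rot: [[0.931, -0.002, -0.365], [0.365, 0.0, 0.931], [-0.001, -1.0, 0.001]]
force: [0.5, 0.3, -1.3]
finger_gap: 0.0179
```

```bash
python3 go.py -10 22 3;python3 look.py w9;  python3 - <<'E'
import cv2
a=cv2.imread("pics/w9.png")
b=cv2.resize(a[20:230,220:430],None,fx=2.8,fy=2.8,interpolation=cv2.INTER_CUBIC);cv2.imwrite("pics/w9c.png",b)
E
```

```text
t 8.22 nose s -10.23 lat 0.69 bottom 25.02 F along 0.1 lat -0.59 z -1.28 gap 0.0179 yaw 111.39 y [-1.6e-03  2.0e-04 -1.0e+00]
[-0.0, 0.001, -0.0, 0.2, 1.0, 0.1, 1],
[-0.0, 0.001, -0.0, 0.2, 1.0, 0.1, 1],
[-0.0, 0.001, -0.0, 0.2, 1.0, 0.1, 1],
norm 1.0337091102596287 0.0420053880550943
t 8.22 p [0.5528 0.0717 0.0598] yaw 111.39 y [-1.6e-03  2.0e-04 -1.0e+00] F [ 0.51  0.31 -1.28] gap 0.0179 j [ -4.3  13.5 108.3   0.   58.3 -25.7]
```

View pics/w9c.png

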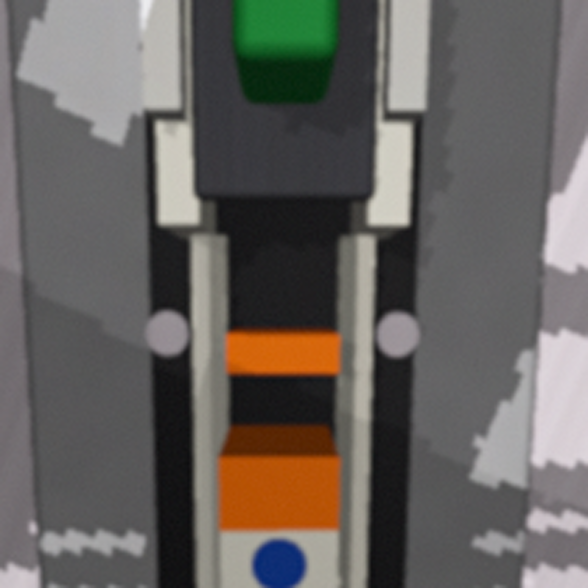

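Run:
```python
from h import *
c=wc('w9')
e=np.array([np.cos(np.radians(111.3)),np.sin(np.radians(111.3))]);n2=np.array([-e[1],e[0]]);F=np.array([.5291,.1343])
g=lambda x,y:(220+x/2.8,20+y/2.8)
for n,p,z in[('fol',(284,375),.048),('railF',(285,195),.06),('nose',(279.5,456),.065),('wallmid',((229+336)/2,410),.021),('finF',(287.5,52),.092),('plate',((33+543)/2,375),.008)]:
    P=back(c,*g(*p),z);print(n,P.round(4),((P[:2]-F)@np.c_[e,n2]*1000).round(2))
```

```text
fol [0.5289 0.1345 0.048 ] [0.26 0.14]
railF [0.5195 0.1586 0.06  ] [26.14  0.09]
nose [0.532  0.1245 0.065 ] [-10.23   0.84]
wallmid [0.5317 0.1268 0.021 ] [-7.92  0.31]
finF [0.5152 0.17   0.092 ] [ 3.835e+01 -3.000e-02]
plate [0.5307 0.1323 0.008 ] [-2.47 -0.78]
```

>>> send_rows:
  moves:
    - [[0, 0.001, 0, 0.2, 1, 0, 1], [0, 0.001, 0, 0.2, 1, 0, 1], [0, 0, 0, 0, 0.5, 0, 1], [0, 0, 0, 0, 0, 0, 1], [0, 0, 0, 0, 0, 0, 1]]

```text
clock: 8.68
eef_pos: [0.5535, 0.0719, 0.0574]
tool_rot: [[0.932, -0.001, -0.363], [0.363, 0.0, 0.932], [-0.001, -1.0, 0.0]]
force: [-0.7, -0.2, -1.0]
finger_gap: 0.0176
```

```bash
python3 go.py -4 22 6
```

```text
t 8.68 nose s -10.31 lat -0.03 bottom 22.62 F along 0.11 lat 0.76 z -1.02 gap 0.0176 yaw 111.26 y [-8.e-04  2.e-04 -1.e+00]
[-0.0, -0.0, -0.0, -0.0, 0.1, 1.1, 1],
[-0.0, -0.0, -0.0, -0.0, 0.1, 1.1, 1],
[-0.0, -0.0, -0.0, -0.0, 0.1, 1.1, 1],
[-0.0, -0.0, -0.0, -0.0, 0.1, 1.1, 1],
[-0.0, -0.0, -0.0, -0.0, 0.1, 1.1, 1],
[-0.0, -0.0, -0.0, -0.0, 0.1, 1.1, 1],
norm 1.05651937405319 0.01027390007561586
```

>>> send_rows:
  moves:
    - [[0, 0, 0, 0, 0.1, 1.5, 1], [0, 0, 0, 0, 0.1, 1.5, 1], [0, 0, 0, 0, 0.1, 1.5, 1], [0, 0, 0, 0, 0, 1, 1], [0, 0, 0, 0, 0, 0, 1]]

```text
clock: 9.1
eef_pos: [0.5514, 0.0776, 0.0573]
tool_rot: [[0.932, -0.0, -0.363], [0.363, 0.0, 0.932], [-0.0, -1.0, 0.0]]
force: [0.8, -0.2, -0.8]
finger_gap: 0.0177
```

```bash
python3 go.py 12 22 10
```

```text
t 9.1 nose s -4.25 lat -0.17 bottom 22.53 F along -0.43 lat -0.66 z -0.77 gap 0.0177 yaw 111.26 y [-5.e-04  2.e-04 -1.e+00]
[-0.0, -0.0, -0.0, -0.0, 0.1, 1.6, 1],
[-0.0, -0.0, -0.0, -0.0, 0.1, 1.6, 1],
[-0.0, -0.0, -0.0, -0.0, 0.1, 1.6, 1],
[-0.0, -0.0, -0.0, -0.0, 0.1, 1.6, 1],
[-0.0, -0.0, -0.0, -0.0, 0.1, 1.6, 1],
[-0.0, -0.0, -0.0, -0.0, 0.1, 1.6, 1],
[-0.0, -0.0, -0.0, -0.0, 0.1, 1.6, 1],
[-0.0, -0.0, -0.0, -0.0, 0.1, 1.6, 1],
[-0.0, -0.0, -0.0, -0.0, 0.1, 1.6, 1],
[-0.0, -0.0, -0.0, -0.0, 0.1, 1.6, 1],
norm 1.6258968611899036 0.00471540267509969
```

>>> send_rows:
  moves:
    - [[0, 0, 0, -0.1, 0.1, 1, 1], [0, 0, 0, 0, 0, 1, 1], [0, 0, 0, 0, 0, 0.5, 1]]

```text
clock: 9.35
eef_pos: [0.5504, 0.0801, 0.0573]
tool_rot: [[0.932, -0.0, -0.363], [0.363, 0.0, 0.932], [-0.0, -1.0, 0.0]]
force: [0.5, -0.4, -0.8]
finger_gap: 0.0175
```

```bash
python3 go.py
```

```text
t 9.35 nose s -1.5 lat -0.13 bottom 22.5 F along -0.6 lat -0.31 z -0.8 gap 0.0175 yaw 111.26 y [-2.e-04  2.e-04 -1.e+00]
```

>>> send_rows:
  moves:
    - [[0, 0, 0, -0.1, 0.1, 0.8, 1], [0, 0, 0, 0, 0, 0.5, 1]]

```text
clock: 9.52
eef_pos: [0.5497, 0.0815, 0.0572]
tool_rot: [[0.932, -0.0, -0.363], [0.363, 0.0, 0.932], [-0.0, -1.0, 0.0]]
force: [-1.1, -0.4, -0.3]
finger_gap: 0.0176
```

```bash
python3 go.py
```

```text
t 9.52 nose s -0.02 lat -0.02 bottom 22.4 F along 0.03 lat 1.2 z -0.3 gap 0.0176 yaw 111.27 y [-2.e-04  2.e-04 -1.e+00]
```

>>> send_rows:
  moves:
    - [[0, 0, 0, 0, 0, 0.7, 1], [0, 0, 0, 0, 0, 0.4, 1]]

```text
clock: 9.68
eef_pos: [0.5496, 0.0821, 0.0573]
tool_rot: [[0.932, 0.0, -0.363], [0.363, -0.001, 0.932], [-0.0, -1.0, -0.001]]
force: [1.0, -2.9, -0.0]
finger_gap: 0.018
```

```bash
python3 go.py
```

```text
t 9.68 nose s 0.6 lat -0.1 bottom 22.55 F along -3.1 lat 0.12 z -0.01 gap 0.018 yaw 111.3 y [ 4.0e-04 -1.2e-03 -1.0e+00]
```

>>> send_rows:
  moves:
    - [[0, 0, 0, 0, 0, 0.7, 1], [0, 0, 0, 0, 0, 0.4, 1]]

```text
clock: 9.85
eef_pos: [0.5496, 0.0821, 0.0575]
tool_rot: [[0.932, 0.001, -0.364], [0.364, -0.003, 0.931], [0.0, -1.0, -0.004]]
force: [-0.1, -3.1, -1.4]
finger_gap: 0.0178
```

```bash
python3 go.py
```

```text
t 9.85 nose s 0.63 lat -0.11 bottom 22.69 F along -2.83 lat 1.16 z -1.36 gap 0.0178 yaw 111.33 y [ 0.0013 -0.0034 -1.    ]
```

>>> send_rows:
  moves:
    - [[0, 0, 0, 0, 0, 0.7, 1], [0, 0, 0, 0, 0, 0.4, 1]]

```text
clock: 10.02
eef_pos: [0.5496, 0.0822, 0.0576]
tool_rot: [[0.931, 0.002, -0.364], [0.364, -0.005, 0.931], [0.0, -1.0, -0.006]]
force: [1.1, -4.1, -0.7]
finger_gap: 0.0177
```

```bash
python3 go.py
```

```text
t 10.02 nose s 0.72 lat -0.15 bottom 22.84 F along -4.18 lat 0.5 z -0.73 gap 0.0177 yaw 111.35 y [ 0.0023 -0.0054 -1.    ]
```

>>> send_rows:
  moves:
    - [[0.004, 0, 0, 0, 0.2, 1.4, 1], [0.004, 0, 0, 0, 0.2, 1.4, 1]]

```text
clock: 10.18
eef_pos: [0.5488, 0.0842, 0.0573]
tool_rot: [[0.931, -0.0, -0.364], [0.364, 0.001, 0.931], [0.0, -1.0, 0.001]]
force: [0.4, -4.6, -1.3]
finger_gap: 0.0181
```

```bash
python3 go.py
```

```text
t 10.18 nose s 2.87 lat -0.17 bottom 22.5 F along -4.44 lat 1.31 z -1.33 gap 0.0181 yaw 111.36 y [-2.0e-04  1.1e-03 -1.0e+00]
```

>>> send_rows:
  moves:
    - [[0.004, 0, 0, 0, 0.2, 1.6, 1], [0.004, 0, 0, 0, 0.1, 1.6, 1]]

```text
clock: 10.35
eef_pos: [0.5479, 0.0867, 0.0571]
tool_rot: [[0.931, -0.003, -0.364], [0.364, 0.008, 0.931], [0.0, -1.0, 0.008]]
force: [1.3, -5.0, -1.3]
finger_gap: 0.018
```

```bash
python3 go.py
```

```text
t 10.35 nose s 5.57 lat -0.2 bottom 22.26 F along -5.14 lat 0.61 z -1.33 gap 0.018 yaw 111.38 y [-0.0026  0.0078 -1.    ]
```

>>> send_rows:
  moves:
    - [[-0.004, 0, 0, 0, 0, 1.5, 1], [-0.001, 0, 0, 0, 0, 1.5, 1]]

```text
clock: 10.52
eef_pos: [0.5471, 0.0888, 0.0573]
tool_rot: [[0.931, -0.0, -0.365], [0.365, 0.002, 0.931], [0.0, -1.0, 0.002]]
force: [0.6, -5.4, -0.4]
finger_gap: 0.0178
```

```bash
python3 go.py
```

```text
t 10.52 nose s 7.71 lat -0.27 bottom 22.48 F along -5.23 lat 1.39 z -0.4 gap 0.0178 yaw 111.39 y [-1.0e-04  1.6e-03 -1.0e+00]
```

>>> send_rows:
  moves:
    - [[0, 0, 0, 0, 0, 1.6, 1], [0.001, 0, 0, 0, 0, 1.6, 1]]

```text
clock: 10.68
eef_pos: [0.5463, 0.0909, 0.0574]
tool_rot: [[0.931, 0.0, -0.366], [0.366, 0.0, 0.931], [0.0, -1.0, 0.0]]
force: [1.4, -6.4, -2.3]
finger_gap: 0.018
```

```bash
python3 go.py
```

```text
t 10.68 nose s 10.05 lat -0.27 bottom 22.63 F along -6.47 lat 1.05 z -2.27 gap 0.018 yaw 111.44 y [ 3.e-04  4.e-04 -1.e+00]
```

>>> send_rows:
  moves:
    - [[0.001, 0.001, 0, -0.1, 0.1, 1.7, 1], [0.001, 0.001, 0, -0.1, 0.1, 1.7, 1]]

```text
clock: 10.85
eef_pos: [0.5454, 0.093, 0.0574]
tool_rot: [[0.931, 0.001, -0.364], [0.364, -0.0, 0.931], [0.001, -1.0, -0.0]]
force: [1.0, -7.2, -1.1]
finger_gap: 0.018
```

```bash
python3 go.py;python3 look.py w10;  python3 - <<'E'
import cv2
a=cv2.imread("pics/w10.png")
b=cv2.resize(a[20:230,220:430],None,fx=2.8,fy=2.8,interpolation=cv2.INTER_CUBIC);cv2.imwrite("pics/w10c.png",b)
E
```

```text
t 10.85 nose s 12.27 lat -0.19 bottom 22.62 F along -7.05 lat 1.67 z -1.05 gap 0.018 yaw 111.36 y [ 9.e-04 -2.e-04 -1.e+00]
t 10.85 p [0.5454 0.093  0.0574] yaw 111.36 y [ 9.e-04 -2.e-04 -1.e+00] F [ 1.   -7.18 -1.05] gap 0.018 j [ -2.1  13.1 109.1  -0.   57.8 -23.4]
```

View pics/w10c.png

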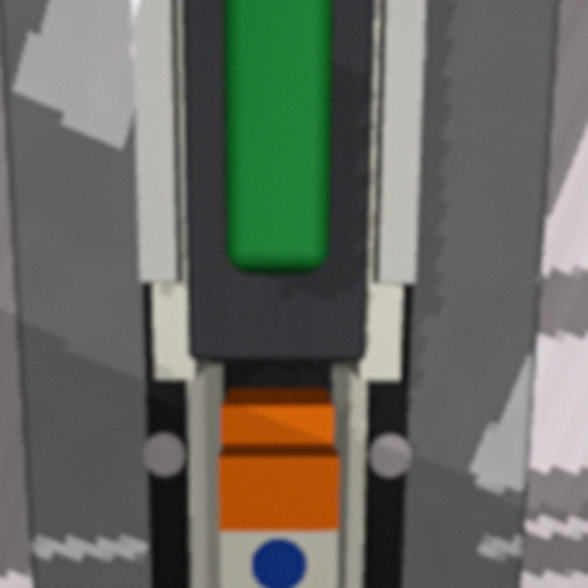

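```bash
python3 go.py
```

```text
t 10.9 nose s 12.39 lat -0.2 bottom 22.63 F along -7.16 lat 1.16 z -1.14 gap 0.018 yaw 111.37 y [ 9.e-04 -2.e-04 -1.e+00]
```

>>> send_rows:
  moves:
    - [[0.001, 0.001, 0, 0, 1.5, 1.1, 1], [0.001, 0, 0, 0, 1.5, 1.1, 1]]

```text
clock: 11.07
eef_pos: [0.546, 0.0938, 0.056]
tool_rot: [[0.931, 0.003, -0.365], [0.365, -0.001, 0.931], [0.002, -1.0, -0.002]]
force: [-1.0, -7.9, 5.1]
finger_gap: 0.0178
```

```bash
python3 go.py
```

```text
t 11.07 nose s 12.83 lat -1.02 bottom 21.19 F along -7.01 lat 3.79 z 5.15 gap 0.0178 yaw 111.38 y [ 0.0026 -0.0012 -1.    ]
```

>>> send_rows:
  moves:
    - [[0.001, 0.001, 0.002, -0.7, 0, 1.0, 1], [0.001, 0, 0.001, -0.4, 0, 1.0, 1]]

```text
clock: 11.23
eef_pos: [0.5457, 0.0939, 0.0567]
tool_rot: [[0.931, 0.002, -0.364], [0.364, -0.003, 0.931], [0.001, -1.0, -0.004]]
force: [3.0, -6.5, -4.8]
finger_gap: 0.0178
```

```bash
python3 go.py
```

```text
t 11.23 nose s 13.05 lat -0.75 bottom 21.85 F along -7.18 lat -0.4 z -4.8 gap 0.0178 yaw 111.35 y [ 0.0025 -0.0032 -1.    ]
```

>>> send_rows:
  moves:
    - [[0.002, 0, 0.002, -0.8, 1.5, 0.8, 1], [0.002, 0, 0.001, -0.6, 1.5, 0.8, 1]]

```text
clock: 11.4
eef_pos: [0.5459, 0.0938, 0.0555]
tool_rot: [[0.931, 0.003, -0.364], [0.364, -0.003, 0.931], [0.001, -1.0, -0.003]]
force: [-0.7, -6.4, 8.6]
finger_gap: 0.018
```

```bash
python3 go.py
```

```text
t 11.4 nose s 12.85 lat -0.97 bottom 20.68 F along -5.68 lat 2.93 z 8.62 gap 0.018 yaw 111.36 y [ 0.0026 -0.0026 -1.    ]
```

>>> send_rows:
  moves:
    - [[0.002, 0, 0.003, -1.2, -1.2, 0.9, 1], [0.002, 0, 0.002, -1, -0.6, 0.9, 1]]

```text
clock: 11.57
eef_pos: [0.5451, 0.0935, 0.0578]
tool_rot: [[0.931, 0.001, -0.364], [0.364, -0.003, 0.931], [0.0, -1.0, -0.003]]
force: [4.2, -6.9, -4.1]
finger_gap: 0.0176
```

```bash
python3 go.py
```

```text
t 11.57 nose s 12.82 lat -0.11 bottom 23.03 F along -7.93 lat -1.36 z -4.09 gap 0.0176 yaw 111.35 y [ 0.0014 -0.0028 -1.    ]
```

>>> send_rows:
  moves:
    - [[0.003, 0, 0.002, -0.5, 1.0, 0.9, 1], [0.002, 0, 0.001, -0.5, 1.0, 0.9, 1]]

```text
clock: 11.73
eef_pos: [0.5456, 0.0935, 0.0571]
tool_rot: [[0.931, 0.001, -0.364], [0.364, -0.002, 0.931], [0.001, -1.0, -0.002]]
force: [1.6, -7.7, 3.9]
finger_gap: 0.0177
```

```bash
python3 go.py
```

```text
t 11.73 nose s 12.72 lat -0.54 bottom 22.31 F along -7.73 lat 1.32 z 3.92 gap 0.0177 yaw 111.37 y [ 0.0014 -0.0016 -1.    ]
```

>>> send_rows:
  moves:
    - [[0.003, 0, 0.003, -1.3, 1.0, 0.9, 1], [0.002, 0, 0.002, -1.3, 1.2, 0.9, 1]]

```text
clock: 11.9
eef_pos: [0.5455, 0.093, 0.0572]
tool_rot: [[0.931, 0.001, -0.365], [0.365, -0.001, 0.931], [0.001, -1.0, -0.001]]
force: [2.0, -6.9, 2.0]
finger_gap: 0.018
```

```bash
python3 go.py
```

```text
t 11.9 nose s 12.27 lat -0.31 bottom 22.45 F along -7.16 lat 0.67 z 1.98 gap 0.018 yaw 111.38 y [ 1.4e-03 -8.0e-04 -1.0e+00]
```

>>> send_rows:
  moves:
    - [[0.002, 0.001, 0.003, -1.0, 2.0, 1.0, 1], [0.002, 0, 0.002, -1.0, 2.0, 1.0, 1]]

```text
clock: 12.07
eef_pos: [0.5461, 0.0928, 0.0561]
tool_rot: [[0.931, 0.002, -0.364], [0.364, -0.001, 0.931], [0.001, -1.0, -0.002]]
force: [0.6, -6.6, 4.4]
finger_gap: 0.0179
```

```bash
python3 go.py; python3 look.py w11;  python3 - <<'E'
import cv2
a=cv2.imread("pics/w11.png")
b=cv2.resize(a[20:230,220:430],None,fx=2.8,fy=2.8,interpolation=cv2.INTER_CUBIC);cv2.imwrite("pics/w11c.png",b)
E
```

```text
t 12.07 nose s 11.88 lat -0.77 bottom 21.29 F along -6.38 lat 1.89 z 4.44 gap 0.0179 yaw 111.33 y [ 0.0017 -0.0011 -1.    ]
t 12.07 p [0.5461 0.0928 0.0561] yaw 111.33 y [ 0.0017 -0.0011 -1.    ] F [ 0.56 -6.63  4.44] gap 0.0179 j [-2.10e+00  1.33e+01  1.09e+02 -1.00e-01  5.76e+01 -2.33e+01]
```

View pics/w11c.png

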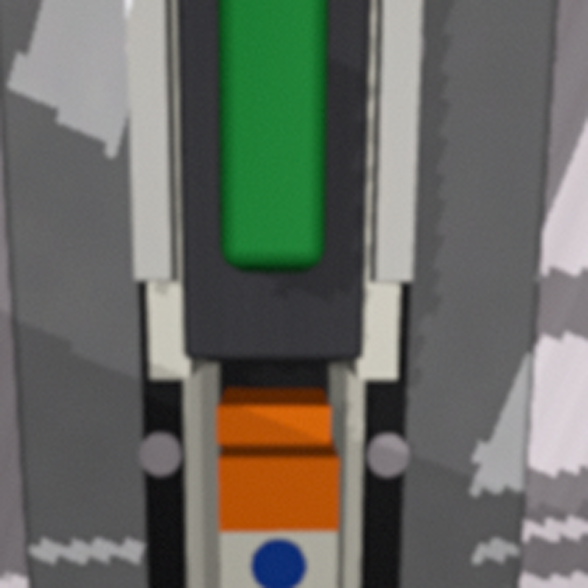

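>>> send_rows:
  moves:
    - [[0.002, 0, 0.003, -2.0, 1.2, 1.3, 1], [0.002, 0, 0.002, -2.0, 1.2, 1.3, 1]]

```text
clock: 12.28
eef_pos: [0.5456, 0.0928, 0.0563]
tool_rot: [[0.932, 0.005, -0.363], [0.363, -0.0, 0.932], [0.005, -1.0, -0.002]]
force: [4.5, -6.1, -0.8]
finger_gap: 0.0177
```

```bash
python3 go.py
```

```text
t 12.28 nose s 12.05 lat -0.27 bottom 21.54 F along -7.33 lat -2.01 z -0.81 gap 0.0177 yaw 111.29 y [ 5.1e-03 -5.0e-04 -1.0e+00]
```

>>> send_rows:
  moves:
    - [[0.001, 0, 0.006, -1.0, 1.5, 1.1, 1], [0.001, 0, 0.006, -1.0, 1.5, 1.1, 1]]

```text
clock: 12.45
eef_pos: [0.5462, 0.0929, 0.056]
tool_rot: [[0.932, 0.0, -0.363], [0.363, -0.005, 0.932], [-0.001, -1.0, -0.005]]
force: [1.8, -6.3, 4.3]
finger_gap: 0.0176
```

```bash
python3 go.py
```

```text
t 12.45 nose s 11.94 lat -0.85 bottom 21.2 F along -6.48 lat 0.61 z 4.32 gap 0.0176 yaw 111.28 y [ 4.0e-04 -4.9e-03 -1.0e+00]
```

>>> send_rows:
  moves:
    - [[0.004, 0, 0.003, -1.5, 2.5, 1.2, 1]]

```text
clock: 12.53
eef_pos: [0.5462, 0.093, 0.0551]
tool_rot: [[0.932, -0.0, -0.363], [0.363, -0.003, 0.932], [-0.001, -1.0, -0.003]]
force: [2.7, -6.0, 3.6]
finger_gap: 0.0181
```

```bash
python3 go.py
```

```text
t 12.53 nose s 11.99 lat -0.9 bottom 20.31 F along -6.57 lat -0.31 z 3.58 gap 0.0181 yaw 111.29 y [-2.0e-04 -3.3e-03 -1.0e+00]
```

>>> send_rows:
  moves:
    - [[0.004, 0, 0.003, -1.5, 2.5, 1.2, 1]]

```text
clock: 12.62
eef_pos: [0.5462, 0.093, 0.0542]
tool_rot: [[0.932, -0.001, -0.363], [0.363, -0.002, 0.932], [-0.001, -1.0, -0.001]]
force: [1.7, -7.4, 4.9]
finger_gap: 0.0181
```

```bash
python3 go.py
```

```text
t 12.62 nose s 12.01 lat -0.91 bottom 19.38 F along -7.53 lat 1.12 z 4.87 gap 0.0181 yaw 111.29 y [-6.0e-04 -1.5e-03 -1.0e+00]
```

>>> send_rows:
  moves:
    - [[0.003, 0, 0, -1.5, 2.5, 1.2, 1], [0.003, 0, 0, -1.5, 2.5, 1.2, 1]]

```text
clock: 12.78
eef_pos: [0.5461, 0.0929, 0.0525]
tool_rot: [[0.932, 0.004, -0.363], [0.363, 0.002, 0.932], [0.005, -1.0, 0.0]]
force: [1.2, -7.0, 5.5]
finger_gap: 0.0177
```

```bash
python3 go.py
```

```text
t 12.78 nose s 11.94 lat -0.81 bottom 17.66 F along -6.99 lat 1.47 z 5.52 gap 0.0177 yaw 111.29 y [ 0.0043  0.0021 -1.    ]
```

>>> send_rows:
  moves:
    - [[0.001, 0, 0, -1.5, 2.5, 1.2, 1]]

```text
clock: 12.87
eef_pos: [0.546, 0.0928, 0.0516]
tool_rot: [[0.932, 0.007, -0.363], [0.363, 0.002, 0.932], [0.008, -1.0, -0.001]]
force: [1.1, -7.4, 5.4]
finger_gap: 0.0178
```

```bash
python3 go.py
```

```text
t 12.87 nose s 11.92 lat -0.72 bottom 16.79 F along -7.26 lat 1.67 z 5.41 gap 0.0178 yaw 111.27 y [ 0.0075  0.0021 -1.    ]
```

>>> send_rows:
  moves:
    - [[0.001, 0, 0.006, -1.0, 2.5, 1.2, 1], [0.001, 0, 0.006, -1.0, 2.5, 1.2, 1]]

```text
clock: 13.03
eef_pos: [0.5463, 0.093, 0.0498]
tool_rot: [[0.932, 0.001, -0.362], [0.362, -0.003, 0.932], [0.0, -1.0, -0.003]]
force: [1.2, -6.5, 6.2]
finger_gap: 0.0178
```

```bash
python3 go.py
```

```text
t 13.03 nose s 11.96 lat -0.99 bottom 14.97 F along -6.51 lat 1.24 z 6.25 gap 0.0178 yaw 111.25 y [ 0.0013 -0.0026 -1.    ]
```

>>> send_rows:
  moves:
    - [[0.001, 0, 0.004, -1.0, 2.0, 1.2, 1]]

```text
clock: 13.12
eef_pos: [0.5463, 0.093, 0.0493]
tool_rot: [[0.932, -0.0, -0.362], [0.362, -0.004, 0.932], [-0.002, -1.0, -0.004]]
force: [-0.4, -7.7, 6.2]
finger_gap: 0.0175
```

```bash
python3 go.py
```

```text
t 13.12 nose s 12.0 lat -1.07 bottom 14.48 F along -6.99 lat 3.17 z 6.25 gap 0.0175 yaw 111.24 y [-4.0e-04 -4.4e-03 -1.0e+00]
```

>>> send_rows:
  moves:
    - [[0.005, 0, 0, -1.0, 2.2, 1.1, 1], [0.003, 0, 0, -1.0, 2.0, 1.1, 1]]

```text
clock: 13.28
eef_pos: [0.5463, 0.093, 0.0482]
tool_rot: [[0.932, 0.001, -0.363], [0.363, 0.001, 0.932], [0.001, -1.0, 0.0]]
force: [-0.1, -7.6, 6.2]
finger_gap: 0.0178
```

```bash
python3 go.py
```

```text
t 13.28 nose s 11.97 lat -0.97 bottom 13.42 F along -7.01 lat 2.88 z 6.15 gap 0.0178 yaw 111.26 y [ 7.e-04  5.e-04 -1.e+00]
```

>>> send_rows:
  moves:
    - [[0.003, 0, 0, -0.5, 2.0, 1.0, 1]]

```text
clock: 13.37
eef_pos: [0.5463, 0.0929, 0.0477]
tool_rot: [[0.932, 0.001, -0.363], [0.363, 0.002, 0.932], [0.001, -1.0, 0.002]]
force: [-2.6, -8.1, 8.4]
finger_gap: 0.0177
```

```bash
python3 go.py
```

```text
t 13.37 nose s 11.93 lat -0.97 bottom 12.93 F along -6.61 lat 5.32 z 8.44 gap 0.0177 yaw 111.26 y [ 5.0e-04  1.9e-03 -1.0e+00]
```

>>> send_rows:
  moves:
    - [[0, 0, 0, -1.5, 1.5, 1.0, 1], [0, 0, 0, -1.5, 1.5, 1.0, 1]]

```text
clock: 13.53
eef_pos: [0.5462, 0.0926, 0.0476]
tool_rot: [[0.932, 0.008, -0.362], [0.362, 0.001, 0.932], [0.007, -1.0, -0.002]]
force: [3.1, -6.1, 3.2]
finger_gap: 0.0174
```

```bash
python3 go.py
```

```text
t 13.53 nose s 11.68 lat -0.75 bottom 12.84 F along -6.81 lat -0.71 z 3.22 gap 0.0174 yaw 111.22 y [ 7.6e-03  6.0e-04 -1.0e+00]
```

>>> send_rows:
  moves:
    - [[0.001, -0.001, 0.006, -0.7, 2.0, 0.9, 1], [0.001, -0.001, 0.004, -0.7, 2.0, 0.9, 1]]

```text
clock: 13.7
eef_pos: [0.5464, 0.0926, 0.0467]
tool_rot: [[0.932, 0.001, -0.364], [0.364, -0.003, 0.932], [0.0, -1.0, -0.003]]
force: [-3.8, -7.3, 12.5]
finger_gap: 0.018
```

```bash
python3 go.py; python3 look.py w12
python3 - <<'E'
from cell import robot
import cv2
s=robot.snapshot('scene')['image'][:,:,::-1]
cv2.imwrite('pics/s12.png',cv2.resize(s[170:300,290:420],None,fx=4.5,fy=4.5,interpolation=cv2.INTER_CUBIC))
E
```

```text
t 13.7 nose s 11.59 lat -1.0 bottom 11.89 F along -5.43 lat 6.17 z 12.54 gap 0.018 yaw 111.32 y [ 0.0012 -0.0031 -1.    ]
t 13.7 p [0.5464 0.0926 0.0467] yaw 111.32 y [ 0.0012 -0.0031 -1.    ] F [-3.77 -7.3  12.54] gap 0.018 j [ -2.   14.3 109.   -0.2  56.6 -23.2]
```

View pics/s12.png

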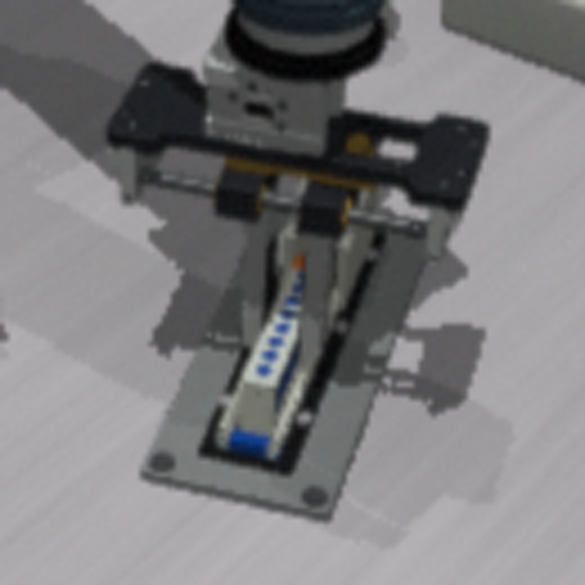

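View pics/w12.png

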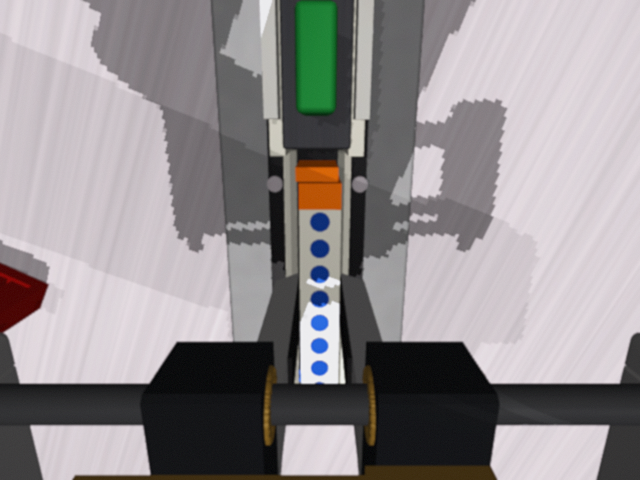

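>>> send_rows:
  moves:
    - [[0.002, 0, 0.002, -0.6, 0.3, 0.6, 1], [0.001, 0, 0.001, -0.4, 0.3, 0.3, 1]]

```text
clock: 13.97
eef_pos: [0.5465, 0.0922, 0.0471]
tool_rot: [[0.932, 0.0, -0.363], [0.363, -0.003, 0.932], [-0.001, -1.0, -0.003]]
force: [3.0, -5.2, -3.5]
finger_gap: 0.0176
```

```bash
python3 go.py
```

```text
t 13.97 nose s 11.15 lat -0.96 bottom 12.3 F along -5.9 lat -0.93 z -3.55 gap 0.0176 yaw 111.29 y [ 5.0e-04 -2.9e-03 -1.0e+00]
```

>>> send_rows:
  moves:
    - [[0.001, 0, 0.001, -0.3, 0.3, -0.3, 1], [0.001, 0, 0.001, -0.3, 0.3, -0.3, 1]]

```text
clock: 14.13
eef_pos: [0.5468, 0.0917, 0.047]
tool_rot: [[0.932, -0.001, -0.362], [0.362, -0.0, 0.932], [-0.001, -1.0, -0.0]]
force: [0.8, -0.8, 1.7]
finger_gap: 0.0178
```

```bash
python3 go.py
```

```text
t 14.13 nose s 10.59 lat -0.97 bottom 12.16 F along -1.08 lat -0.47 z 1.68 gap 0.0178 yaw 111.23 y [-1.e-03 -5.e-04 -1.e+00]
```

>>> send_rows:
  moves:
    - [[0, 0, 0, 0, 0, 0, 0.45], [0, 0, 0, 0, 0, 0, 0.4], [0, 0, 0, 0, 0, 0, 0.3], [0, 0, 0, 0, 0, 0, 0.2], [0, 0, 0, 0, 0, 0, 0.2], [0, 0, 0, 0, 0, 0, 0.2]]

```text
clock: 14.63
eef_pos: [0.5451, 0.095, 0.0465]
tool_rot: [[0.932, -0.004, -0.361], [0.361, 0.006, 0.932], [-0.002, -1.0, 0.007]]
force: [-0.9, 0.5, 0.3]
finger_gap: 0.0375
```

```bash
python3 go.py; python3 look.py w13
```

```text
t 14.63 nose s 14.3 lat -0.68 bottom 11.66 F along 0.85 lat 0.69 z 0.29 gap 0.0375 yaw 111.19 y [-0.0045  0.0058 -1.    ]
t 14.63 p [0.5451 0.095  0.0465] yaw 111.19 y [-0.0045  0.0058 -1.    ] F [-0.95  0.54  0.29] gap 0.0375 j [ -2.   14.3 109.    0.4  56.9 -23.4]
```

View pics/w13.png

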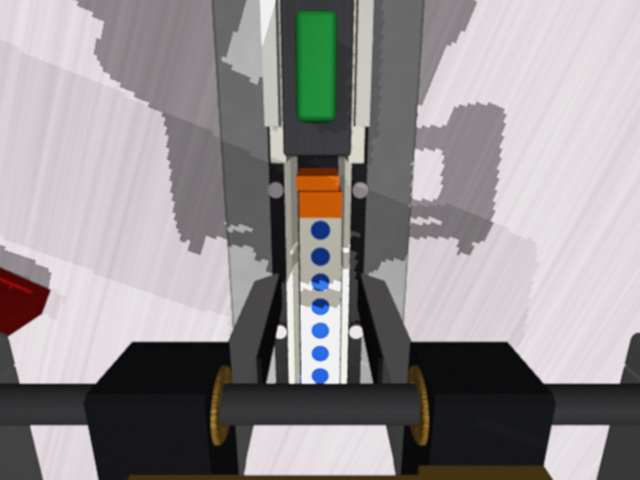

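Run:
```python
from h import *
import cv2
c=wc('w13')
a=cv2.imread('pics/w13.png');cv2.imwrite('pics/w13c.png',cv2.resize(a[140:340,230:410],None,fx=3,fy=3,interpolation=cv2.INTER_CUBIC))
e=np.array([np.cos(np.radians(111.3)),np.sin(np.radians(111.3))]);n2=np.array([-e[1],e[0]]);F=np.array([.5291,.1343])
for n,p,z in[('nose',(320,191.5),.052),('well8',(320,376),.052),('well1',(320,230),.052),('railF',(318,155.5),.06)]:
    P=back(c,*p,z);print(n,((P[:2]-F)@np.c_[e,n2]*1000).round(2))
```

```text
nose [10.7  -0.79]
well8 [-76.92  -0.56]
well1 [-5.71 -0.75]
railF [25.82 -0.07]
```

View pics/w13c.png

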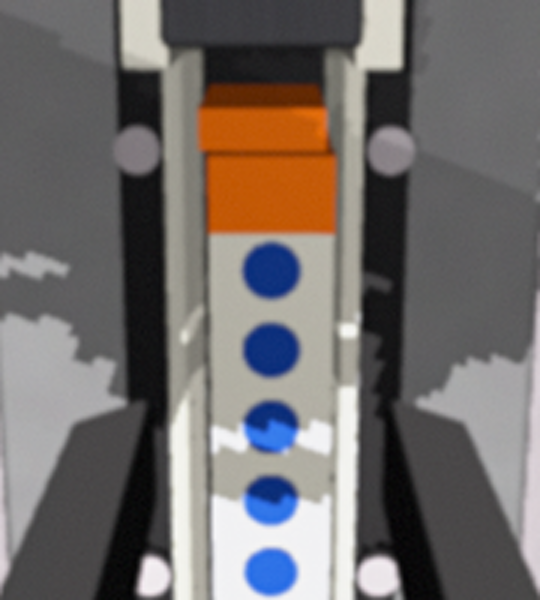

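>>> send_rows:
  moves:
    - [[-0.002, 0, -0.002, 0, -5, 0, 0.2], [-0.002, 0, -0.001, 0, -10, 0, 0.2], [-0.002, 0, -0.001, 0, -15, 0, 0.2], [0, 0, 0, 0, -20, 0, 0.2], [0, 0, 0, 0, -15, 0, 0.2], [0, 0, 0, 0, -8, 0, 0.2], [0, 0, 0, 0, 0, 0, 0.2]]

```text
clock: 15.27
eef_pos: [0.5447, 0.0951, 0.1256]
tool_rot: [[0.932, 0.002, -0.361], [0.361, 0.002, 0.932], [0.002, -1.0, 0.001]]
force: [0.3, 0.6, 0.4]
finger_gap: 0.0377
```

```bash
cat > gf.py <<'E'
import sys
from h import *
from cell import robot
e=np.array([np.cos(np.radians(111.3)),np.sin(np.radians(111.3))]);n2=np.array([-e[1],e[0]]);F=np.array([.5291,.1343])
o=robot.get_obs();q=(np.array(o['eef_pos'])[:2]-F);f=np.array(o['force'])
print('t',round(o['clock'],2),'tcp s',(q@e*1000).round(2),'lat',(q@n2*1000).round(2),'z',round(o['eef_pos'][2]*1000,2),'F along',(f[:2]@e).round(2),'lat',(f[:2]@n2).round(2),'z',f[2].round(2),'gap',round(o['finger_gap'],4))
if len(sys.argv)>1:
    s,z,N=map(float,sys.argv[1:4]);P=F+e*s/1000
    plan(o,[*P,z/1000],111.3,int(N),.2)
E
python3 gf.py 53 125 6; python3 look.py w14
```

```text
t 15.27 tcp s -42.24 lat -0.29 z 125.64 F along 0.47 lat -0.55 z 0.36 gap 0.0377
[-0.0, -0.0, 0.0, -0.1, 0.1, 15.9, 0.2],
[-0.0, -0.0, 0.0, -0.1, 0.1, 15.9, 0.2],
[-0.0, -0.0, 0.0, -0.1, 0.1, 15.9, 0.2],
[-0.0, -0.0, 0.0, -0.1, 0.1, 15.9, 0.2],
[-0.0, -0.0, 0.0, -0.1, 0.1, 15.9, 0.2],
[-0.0, -0.0, 0.0, -0.1, 0.1, 15.9, 0.2],
norm 15.87374561196567 0.03034801554936419
t 15.27 p [0.5447 0.0951 0.1256] yaw 111.18 y [ 0.0018  0.0015 -1.    ] F [0.34 0.63 0.36] gap 0.0377 j [-1.900e+00  7.100e+00  1.076e+02  1.000e-01  6.510e+01 -2.310e+01]
```

View pics/w14.png

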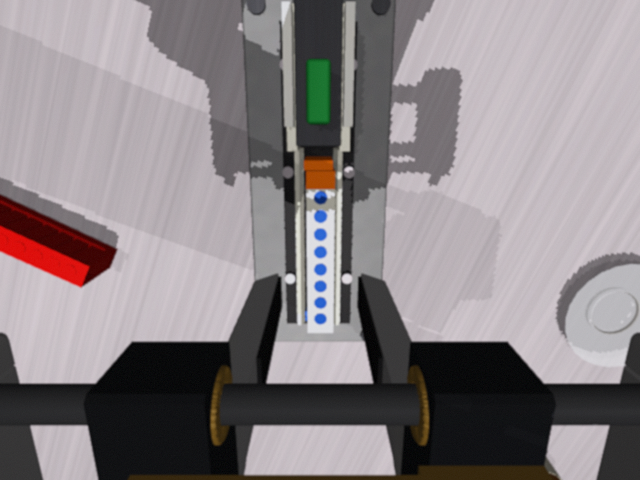

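Run:
```python
import cv2
a=cv2.imread('pics/w14.png');cv2.imwrite('pics/w14c.png',cv2.resize(a[140:345,260:380],None,fx=3.5,fy=3.5,interpolation=cv2.INTER_CUBIC)[:720,:])
```

View pics/w14c.png

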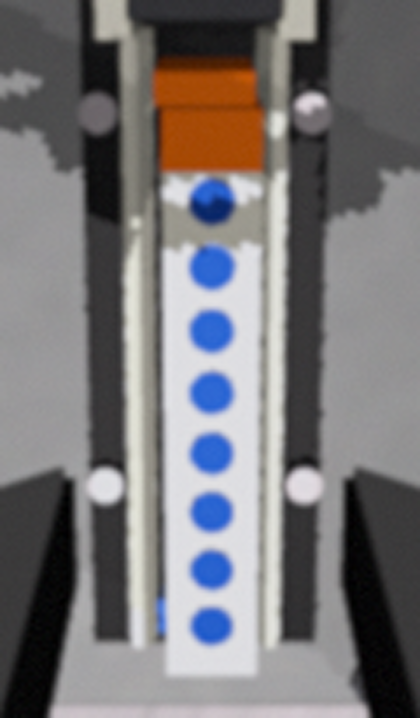

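>>> send_rows:
  moves:
    - [[0, 0, 0, -0.1, 0, 10, 0.2], [0, 0, 0, -0.1, 0, 18, 0.2], [0, 0, 0, -0.1, 0, 20, 0.2], [0, 0, 0, -0.1, 0, 18, 0.2], [0, 0, 0, 0, 0, 14, 0.2], [0, 0, 0, 0, 0, 6, 0.2], [0, 0, 0, 0, 0, 0, 0.2], [0, 0, 0, 0, 0, 0, 0.2]]

```text
clock: 15.98
eef_pos: [0.5056, 0.1804, 0.118]
tool_rot: [[0.933, -0.011, -0.36], [0.36, 0.001, 0.933], [-0.01, -1.0, 0.005]]
force: [0.3, -0.2, -0.1]
finger_gap: 0.0376
```

```bash
python3 - <<'E'
from h import *
c=wc('w14')
e=np.array([np.cos(np.radians(111.3)),np.sin(np.radians(111.3))]);n2=np.array([-e[1],e[0]]);F=np.array([.5291,.1343])
g=lambda x,y:(260+x/3.5,140+y/3.5)
for z in(.052,):
  for n,p in[('nose',(210,110)),('tail',(211,672))]:
    P=back(c,*g(*p),z);print(n,((P[:2]-F)@np.c_[e,n2]*1000).round(2))
E
python3 gf.py 53 82 4; python3 look.py w15
```

```text
nose [10.31 -0.66]
tail [-98.58  -0.55]
t 15.98 tcp s 51.44 lat 5.15 z 117.98 F along -0.32 lat -0.18 z -0.13 gap 0.0376
[-0.001, -0.001, -0.003, 1.4, 9.0, 0.3, 0.2],
[-0.001, -0.001, -0.003, 1.4, 9.0, 0.4, 0.2],
[-0.001, -0.001, -0.003, 1.3, 9.0, 0.4, 0.2],
[-0.001, -0.001, -0.003, 1.3, 9.0, 0.4, 0.2],
norm 9.094928237619005 0.17083042836946893
t 15.98 p [0.5056 0.1804 0.118 ] yaw 111.1 y [-1.140e-02  9.000e-04 -9.999e-01] F [ 0.29 -0.23 -0.13] gap 0.0376 j [ 7.500e+00  6.100e+00  1.097e+02  1.000e-01  6.490e+01 -1.370e+01]
```

View pics/w15.png

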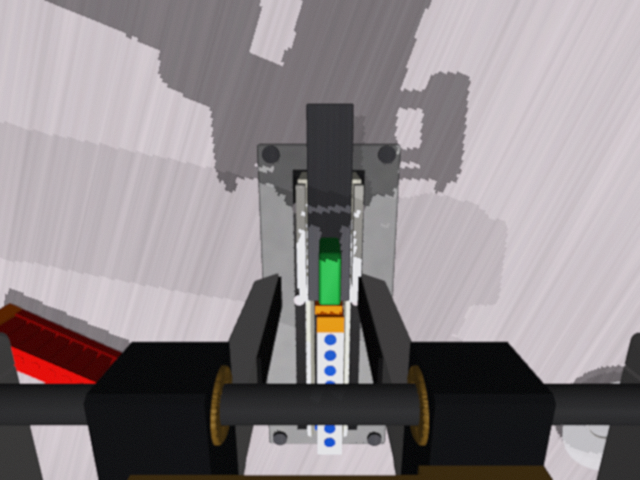

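>>> send_rows:
  moves:
    - [[-0.001, -0.001, -0.003, 1.3, 0, 0.4, 0.2], [-0.001, -0.001, -0.003, 1.3, 0, 0.4, 0.2], [-0.001, -0.001, -0.003, 1, 0, 0.3, 0.2], [0, 0, -0.001, 0.3, 0, 0, 0.2], [0, 0, 0, 0, 0, 0, 0.2]]

```text
clock: 16.45
eef_pos: [0.5102, 0.1806, 0.1175]
tool_rot: [[0.933, -0.0, -0.359], [0.359, 0.001, 0.933], [0.0, -1.0, 0.001]]
force: [-0.8, -0.5, 0.4]
finger_gap: 0.0376
```

```bash
python3 gf.py 53 82 5
```

```text
t 16.45 tcp s 49.97 lat 0.77 z 117.54 F along -0.18 lat 0.92 z 0.43 gap 0.0376
[-0.0, -0.001, 0.0, 0.1, 7.1, 0.6, 0.2],
[-0.0, -0.001, 0.0, 0.1, 7.1, 0.6, 0.2],
[-0.0, -0.001, 0.0, 0.2, 7.1, 0.6, 0.2],
[-0.0, -0.001, 0.0, 0.2, 7.1, 0.6, 0.2],
[-0.0, -0.001, 0.0, 0.2, 7.1, 0.6, 0.2],
norm 7.13553836433861 0.051703386695996376
```

>>> send_rows:
  moves:
    - [[0, 0, 0, 0.1, 6, 0.5, 0.2], [0, 0, 0, 0.1, 7, 0.5, 0.2], [0, 0, 0, 0.1, 7, 0.5, 0.2], [0, 0, 0, 0.1, 6, 0.5, 0.2], [0, 0, 0, 0, 4, 0.5, 0.2], [0, 0, 0, 0, 1, 0, 0.2], [0, 0, 0, 0, 0, 0, 0.2]]

```text
clock: 17.03
eef_pos: [0.5091, 0.1828, 0.0822]
tool_rot: [[0.934, -0.002, -0.358], [0.358, 0.001, 0.934], [-0.001, -1.0, 0.002]]
force: [0.1, -0.3, 0.9]
finger_gap: 0.0377
```

```bash
python3 gf.py 53 83 2
```

```text
t 17.03 tcp s 52.4 lat 0.99 z 82.22 F along -0.29 lat 0.04 z 0.87 gap 0.0377
[-0.001, -0.003, -0.001, 0.5, -0.4, 0.3, 0.2],
[-0.001, -0.003, -0.001, 0.5, -0.4, 0.3, 0.2],
norm 0.696795254365246 0.16094855796349022
```

>>> send_rows:
  moves:
    - [[-0.001, -0.003, -0.001, 0.5, -0.3, 0.3, 1], [0, -0.002, 0, 0.3, 0, 0.2, 1], [0, 0, 0, 0, 0, 0, 1], [0, 0, 0, 0, 0, 0, 1], [0, 0, 0, 0, 0, 0, 1], [0, 0, 0, 0, 0, 0, 1], [0, 0, 0, 0, 0, 0, 1]]
  grip_force: 15

```text
clock: 17.62
eef_pos: [0.5098, 0.1836, 0.0829]
tool_rot: [[0.932, -0.0, -0.363], [0.363, 0.0, 0.932], [-0.0, -1.0, 0.0]]
force: [0.1, 0.2, -1.8]
finger_gap: 0.0118
```

```bash
python3 gf.py; python3 look.py w16
```

```text
t 17.62 tcp s 52.98 lat 0.05 z 82.95 F along 0.1 lat -0.18 z -1.83 gap 0.0118
t 17.62 p [0.5098 0.1836 0.0829] yaw 111.31 y [-2.e-04  4.e-04 -1.e+00] F [ 0.14  0.16 -1.83] gap 0.0118 j [  7.8   9.4 110.3   0.   60.4 -13.5]
```

View pics/w16.png

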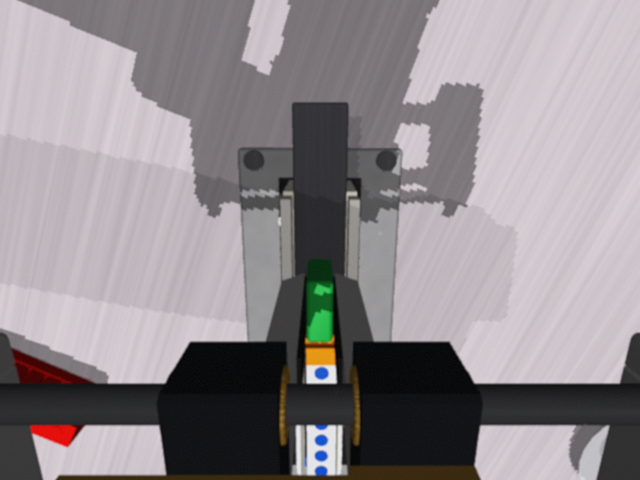

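>>> send_rows:
  moves:
    - [[0, 0, 0, 0, 0, -3, 1], [0, 0, 0, 0, 0, -5, 1], [0, 0, 0, 0, 0, -6, 1], [0, 0, 0, 0, 0, -6, 1], [0, 0, 0, 0, 0, -6, 1], [0, 0, 0, 0, 0, -4, 1]]

```text
clock: 18.17
eef_pos: [0.5206, 0.1556, 0.0829]
tool_rot: [[0.932, -0.002, -0.364], [0.364, 0.005, 0.932], [-0.0, -1.0, 0.005]]
force: [-1.7, 3.2, 0.1]
finger_gap: 0.0118
```

```bash
python3 gf.py -39 83 10
```

```text
t 18.17 tcp s 22.91 lat 0.16 z 82.93 F along 3.62 lat 0.37 z 0.06 gap 0.0118
[-0.001, 0.0, -0.0, 0.0, -0.0, -6.2, 0.2],
[-0.001, 0.0, -0.0, 0.0, -0.0, -6.2, 0.2],
[-0.001, 0.0, -0.0, 0.0, -0.0, -6.2, 0.2],
[-0.001, 0.0, -0.0, 0.0, -0.0, -6.2, 0.2],
[-0.001, 0.0, -0.0, 0.0, -0.0, -6.2, 0.2],
[-0.001, 0.0, -0.0, 0.0, -0.0, -6.2, 0.2],
[-0.001, 0.0, -0.0, 0.0, -0.0, -6.2, 0.2],
[-0.001, 0.0, -0.0, 0.0, 0.0, -6.2, 0.2],
[-0.001, 0.0, -0.0, 0.0, 0.0, -6.2, 0.2],
[-0.001, 0.0, -0.0, 0.0, 0.0, -6.2, 0.2],
norm 6.190570920749148 0.029237528888277735
```

Friction reads 3.6 N, as expected. I'll continue, with a check where the rail's front edge crosses the strip nose.

>>> send_rows:
  moves:
    - [[-0.001, 0, 0, 0, 0, -4, 1], [-0.001, 0, 0, 0, 0, -5, 1], [-0.001, 0, 0, 0, 0, -5, 1], [-0.001, 0, 0, 0, 0, -5, 1]]

```text
clock: 18.5
eef_pos: [0.5283, 0.1357, 0.0829]
tool_rot: [[0.932, -0.001, -0.363], [0.363, 0.001, 0.932], [-0.0, -1.0, 0.002]]
force: [-1.0, 3.1, 0.3]
finger_gap: 0.012
```

```bash
python3 gf.py
```

```text
t 18.5 tcp s 1.63 lat 0.21 z 82.94 F along 3.27 lat -0.25 z 0.33 gap 0.012
```

>>> send_rows:
  moves:
    - [[-0.001, 0, 0, 0, 0, -5, 1], [-0.001, 0, 0, 0, 0, -5, 1], [-0.001, 0, 0, 0, 0, -5, 1], [0, 0, 0, 0, 0, -5, 1], [0, 0, 0, 0, 0, -4, 1]]

```text
clock: 18.92
eef_pos: [0.5379, 0.111, 0.0829]
tool_rot: [[0.932, -0.0, -0.362], [0.362, -0.001, 0.932], [-0.0, -1.0, -0.001]]
force: [-0.9, 4.2, 0.8]
finger_gap: 0.0119
```

```bash
python3 gf.py
```

```text
t 18.92 tcp s -24.85 lat 0.28 z 82.93 F along 4.24 lat -0.66 z 0.82 gap 0.0119
```

>>> send_rows:
  moves:
    - [[0, 0, 0, 0, 0, -3, 1], [0, 0, 0, 0, 0, -3, 1], [0, 0, 0, 0, 0, -2, 1]]

```text
clock: 19.17
eef_pos: [0.5412, 0.1022, 0.0829]
tool_rot: [[0.932, -0.0, -0.362], [0.362, -0.001, 0.932], [-0.0, -1.0, -0.001]]
force: [-1.4, 2.3, 0.6]
finger_gap: 0.0118
```

```bash
python3 gf.py
```

```text
t 19.17 tcp s -34.29 lat 0.34 z 82.92 F along 2.65 lat 0.46 z 0.64 gap 0.0118
```

>>> send_rows:
  moves:
    - [[0, 0, 0, 0, 0, -2, 1], [0, 0, 0, 0, 0, -2, 1]]

```text
clock: 19.33
eef_pos: [0.5428, 0.0981, 0.0829]
tool_rot: [[0.932, -0.0, -0.362], [0.362, -0.001, 0.932], [-0.0, -1.0, -0.001]]
force: [-1.6, 3.1, -0.0]
finger_gap: 0.0118
```

```bash
python3 gf.py
```

```text
t 19.33 tcp s -38.72 lat 0.35 z 82.91 F along 3.46 lat 0.35 z -0.03 gap 0.0118
```

>>> send_rows:
  moves:
    - [[0, 0, 0, 0, 0, -2, 1], [0, 0, 0, 0, 0, -2, 1]]

```text
clock: 19.5
eef_pos: [0.5431, 0.0974, 0.0829]
tool_rot: [[0.933, -0.003, -0.36], [0.36, 0.007, 0.933], [-0.001, -1.0, 0.008]]
force: [-3.5, 12.2, 3.7]
finger_gap: 0.0119
```

```bash
python3 gf.py
```

```text
t 19.5 tcp s -39.51 lat 0.38 z 82.87 F along 12.67 lat -1.18 z 3.7 gap 0.0119
```

>>> send_rows:
  moves:
    - [[0, 0, 0, 0, 0, -1, 1], [0, 0, 0, 0, 0, 0, 1], [0, 0, 0, 0, 0, 0, 0.5], [0, 0, 0, 0, 0, 0, 0.2], [0, 0, 0, 0, 0, 0, 0.2], [0, 0, 0, 0, 0, 0, 0.2], [0, 0, 0, 0, 0, 0, 0.2]]

```text
clock: 20.08
eef_pos: [0.5447, 0.0949, 0.0835]
tool_rot: [[0.932, -0.001, -0.363], [0.363, 0.003, 0.932], [0.001, -1.0, 0.003]]
force: [-0.2, 0.2, 0.1]
finger_gap: 0.0376
```

```bash
python3 gf.py
```

```text
t 20.08 tcp s -42.32 lat -0.2 z 83.47 F along 0.23 lat 0.13 z 0.15 gap 0.0376
```

>>> send_rows:
  moves:
    - [[0, 0, 0, 0, -5, 0, 0.2], [0, 0, 0, 0, -10, 0, 0.2], [0, 0, 0, 0, -20, 0, 0.2], [0, 0, 0, 0, -20, 0, 0.2], [0, 0, 0, 0, -20, 0, 0.2], [0, 0, 0, 0, -15, 0, 0.2], [0, 0, 0, 0, -10, 0, 0.2], [0, 0, 0, 0, 0, 0, 0.2], [0, 0, 0, 0, 0, 0, 0.2]]

```text
clock: 20.83
eef_pos: [0.5452, 0.0938, 0.1932]
tool_rot: [[0.932, 0.002, -0.362], [0.362, 0.001, 0.932], [0.003, -1.0, 0.001]]
force: [-0.6, -0.1, 0.1]
finger_gap: 0.0376
```

```bash
python3 gf.py; python3 look.py w17
python3 - <<'E'
from cell import robot
import cv2
s=robot.snapshot('scene')['image'][:,:,::-1]
cv2.imwrite('pics/s17.png',cv2.resize(s[170:300,290:420],None,fx=4.5,fy=4.5,interpolation=cv2.INTER_CUBIC))
cv2.imwrite('pics/s17f.png',s)
E
```

```text
t 20.83 tcp s -43.59 lat -0.27 z 193.17 F along 0.11 lat 0.58 z 0.06 gap 0.0376
t 20.83 p [0.5452 0.0938 0.1932] yaw 111.24 y [ 0.0023  0.0014 -1.    ] F [-0.58 -0.11  0.06] gap 0.0376 j [-2.00e+00  2.50e+00  1.05e+02  1.00e-01  7.24e+01 -2.33e+01]
```

View pics/w17.png

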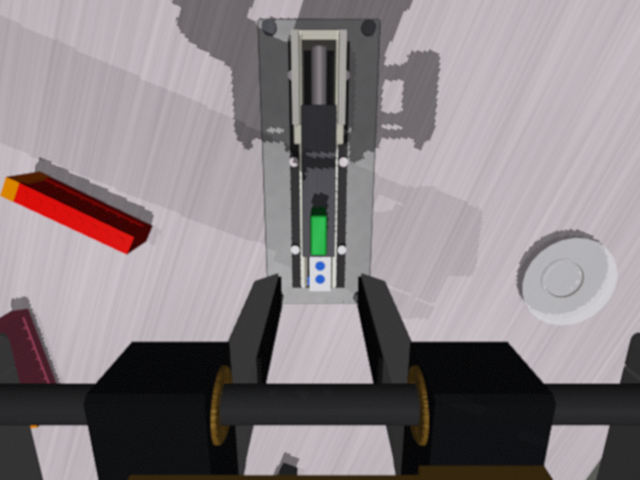

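View pics/s17.png

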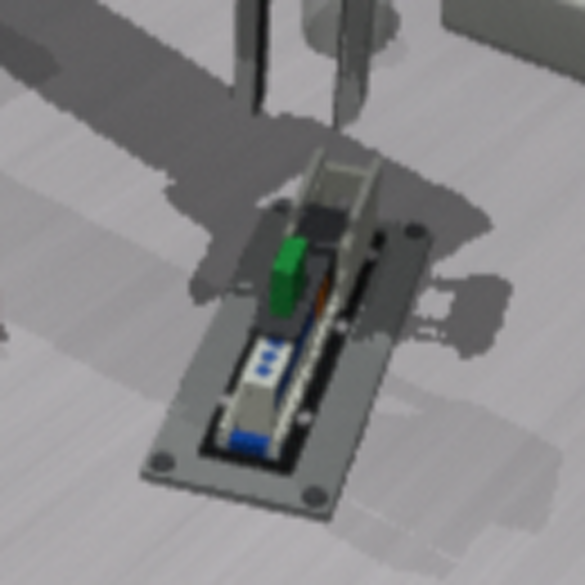

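Run:
```python
from h import *
import cv2
a=cv2.imread('pics/w17.png');cv2.imwrite('pics/w17c.png',cv2.resize(a[190:300,270:370],None,fx=5.4,fy=5.4,interpolation=cv2.INTER_CUBIC))
c=wc('w17')
e=np.array([np.cos(np.radians(111.3)),np.sin(np.radians(111.3))]);n2=np.array([-e[1],e[0]]);F=np.array([.5291,.1343])
for n,p,z in[('railF',(319,257),.06),('finF',(318.5,254.5),.092),('tail',(319.5,291),.052)]:
    P=back(c,*p,z);print(n,((P[:2]-F)@np.c_[e,n2]*1000).round(2))
```

```text
railF [-66.23   0.1 ]
finF [-53.41   0.47]
tail [-99.42  -0.26]
```

View pics/w17c.png

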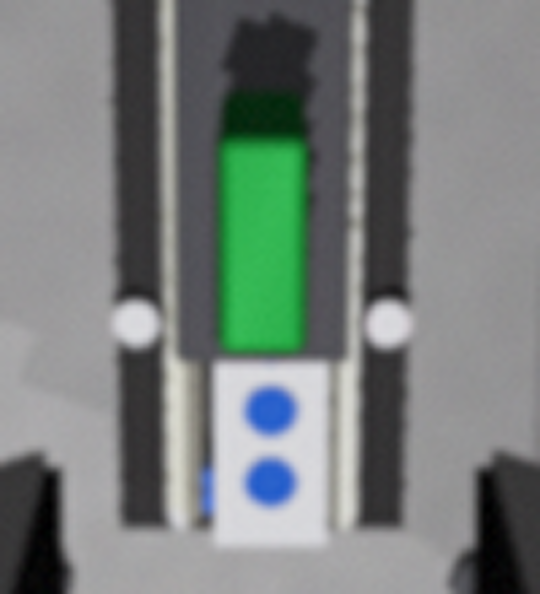

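```bash
python3 -c "
from cell import robot
print(robot.hand_in())"
```

```text
the job is handed in; nothing more can be done
None
```

I loaded the fresh strip into the loader, let go of it, then pulled the rail closed by its green fin and handed the job in at about 21 s. No verdict was reported, so what follows is from my own checks.

- **Loading:** I pushed the follower back about 11 to 12.5 mm by feel and lowered the strip flat behind the lip. The largest upward force on the wrist was 12.5 N, about 15 N in total; I read the force every row or two, so a short peak in between would not show.
- **Strip after release:** The camera put the nose about 10 mm past the follower's first touch. The tail is at the lip (99.4 mm behind the follower's rest position, against about 99.5 expected). It sits about 0.3 to 0.8 mm off centre across the channel.
- **Rail:** It moved with about 3 to 4 N of friction and reached its stop where predicted. The last picture shows its front edge within about 0.5 mm of the closed position.
- **At hand-in:** The gripper was open, about 110 mm above where it released the fin, and touching nothing. I never went near the used strip or the other lab ware, but I did not measure them again at the end.
- **Disagreement:** Lowering took longer than planned. Friction on the follower pulled the strip about 1 mm sideways towards one wall, so I had to correct several times. One camera measurement of the seated strip also came out at 108.9 mm instead of 110 mm, which I put down to reading error.

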